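# Bed a grooved block down on parallels in a spring-roller vise

## Task

Lift the copper block out of its yellow cradle, where only its long sides are free, set it down on the green mat and let go, then take it again by its ends and rest it, groove-sides to the jaws and foot down and centred, on the two brass rollers in the vise, and let go there. Then use the red-handled tapper, not your fingers, to tap (or press) the block down past the rollers until it is fully home, level and bearing on both steel parallels so that neither can slide any more. Finally stand the tapper upright on its round cork pad again, and do not disturb the other things on the bench.

Things in the scene. Friction and masses are not known exactly. Their poses are not given: they have to be found in the camera images.
- block: Copper block, 34 (x) x 60 (y) x 50 high, 0.17 to 0.33 kg, upright in the cradle. Origin: centre of underside; z up. Same turned half round. Each long side (x = +-17) is grooved along y; from the foot up: 45 degree chamfer to 7 (foot 20 wide), 34 wide from 7 to 9, slope in to 24 wide at 14, 24 wide to 21, slope out to 34 wide at 26, 34 wide to the top. Ends (y = +-30) flat.
- cradle: Fixed yellow cradle. Origin: centre of its underside. Base 60 (x) x 84 (y) x 6 high; the block stands on the base with its y along the cradle's y. Two cheeks, inner faces at y = +-33, 8 thick, top 27 above the bench, cover the block's ends; the long sides (+-x) are open.
- mat: Fixed green mat, 90 x 90 x 3. Origin: centre of its underside, on the bench.
- vise: Fixed blue vise. Origin: centre of its underside on the bench, z up. Base 170 (x) x 112 (y) x 18 high. Two fixed aluminium jaws, inner faces at x = +-18, each 44 long in y (y = +-22), top at 80 high with the inner top edge chamfered 5; outside them blue blocks and black knobs to x = +-76, at most 58 high. The gap between the jaws is open at the top and both y ends.
- landing (a point): Fixed point at the vise's centre, 49.6 above the bench (15.6 above home): where the block's origin comes when it lands on the rollers, its y along the vise's y; its weight alone does not push it past them. About 8 to 20 N downward does, and once the rollers reach its grooves they pull it down the last few mm and hold it.
- roller_near: Brass roller on the vise's -x jaw (origin: its middle), radius 5, 40 long along the vise's y, axis 49 above the bench. It reaches inward to x = -11.5 and springs outward, 3.6 N at rest plus 300 N/m, up to 9 mm; it turns with slight drag.
- roller_far: The same on the +x jaw, reaching inward to x = +11.5.
- seat (a point): Fixed point in the vise at its centre, 34 above the bench: level with the tops of the parallels, where the origin of the block lies when home (top of block then 84 above the bench, 4 above the jaws). Axes as the vise.
- parallel_near: Loose steel parallel, 8 (x) x 88 (y) x 16 high, standing on the vise's bed (18 high) along y at vise x = -8, its ends sticking out past the jaws. Origin: centre of its underside.
- parallel_far: The same, at vise x = +8.
- tapper: Tapper, 105 tall, 0.12 to 0.2 kg, standing upright on its pad: white nylon foot 28 across and 25 high, red round handle 22 across from 25 to 105. Origin: centre of the underside of its foot; z up its axis.
- pad: Fixed round cork pad, 68 across, 4 high. Origin: centre of its underside.
- screwdriver: Bystander: screwdriver about 160 long, lying. Leave alone.
- jar: Bystander: amber jar 52 across, 65 high. Leave alone.
- post_holder: Bystander: dark post holder, foot 48 across, 60 high. Leave alone.
- lens_mount: Bystander: lens mount, grey plate 50 x 50 with a ring, 30 high. Leave alone.
- plate_stock: Bystander: aluminium plate 100 x 70 x 20. Leave alone.
Mind the look-alikes: they are no part of the job. There is more than one size of the block; the one meant has the size given above.

How it is judged:
On the way, in this order (a step that is already met when the one before it is completed fails the run):
1. the block rests upright on the mat, let go (horizontal distance between block and mat below 0.05 m and height (world z) of block below 0.006 m and angle between block's own z axis and vertical below 0.1 rad and contact force between the fingers and block below 0.05 N and linear speed of block below 0.02 m/s), for 0.1 s.
2. the block rests on the rollers between the jaws, foot down, let go, still at least 10 mm above home (x of block in the frame of seat between -0.006 and 0.006 m and y of block in the frame of seat between -0.012 and 0.012 m and z of block in the frame of seat between 0.01 and 0.022 m and angle between block's own z axis and vertical below 0.2 rad and angle between the y axis of block and the y axis of vise, either way round below 0.15 rad and contact force between the fingers and block below 0.05 N and linear speed of block below 0.02 m/s), for 0.2 s.
3. the tapper has pressed the block down to home (within 1.5 mm) (x of block in the frame of seat between -0.006 and 0.006 m and y of block in the frame of seat between -0.012 and 0.012 m and z of block in the frame of seat below 0.0015 m and contact force between tapper and block above 1 N).
At the end, for the whole second after the job is handed in: Block home in the vise: height within 1.5 mm of the seat, within 6 mm across and 12 mm along, tilt under 2 degrees, over 1 N on each parallel; parallels centred within 20 mm; tapper upright on its pad within 30 mm of centre; all at rest and released (x of block in the frame of seat between -0.006 and 0.006 m and y of block in the frame of seat between -0.012 and 0.012 m and z of block in the frame of seat between -0.003 and 0.0015 m and angle between block's own z axis and vertical below 0.035 rad and contact force between block and parallel_near above 1 N and contact force between block and parallel_far above 1 N and y of parallel_near in the frame of seat between -0.02 and 0.02 m and y of parallel_far in the frame of seat between -0.02 and 0.02 m and linear speed of each of block, tapper below 0.02 m/s and angle between tapper's own z axis and vertical below 0.1 rad and horizontal distance between tapper and pad below 0.03 m and height (world z) of tapper between 0.002 and 0.007 m); the robot touches nothing.
It fails at once if the block is pushed home by the fingers (they touch it while it is in the vise within 8 mm of home) (x of block in the frame of seat between -0.006 and 0.006 m and y of block in the frame of seat between -0.012 and 0.012 m and z of block in the frame of seat between -0.005 and 0.008 m and contact force between the fingers and block above 0.5 N).
It fails at once if another thing on the bench is moved by more than 20 mm (distance of any of screwdriver, jar, post_holder, lens_mount, plate_stock from where it was at the start of the episode above 0.02 m).
It also fails if it takes over 72 s, if anything falls off the work surface, if the arm or the gripper's body presses on something with over 40 N, if the wrist force passes 120 N, or if a joint passes its speed limit or range.

## Robot

A 6-joint arm with a two-finger parallel gripper is mounted at the origin on the work surface. World frame = base frame: x ahead of the robot, y to its left, z up, the work surface at z = 0. Lengths are in m, angles in rad, forces in N, time in s.
With the tool pointing down it reaches from about 0.375 to 0.9 m from the base axis. Payload 3.1 kg.
Tool frame: the origin (TCP) lies midway between the tips of the shut fingers; the grasp point (between the pads) lies manip.grip_depth behind it (manip.grip_depth is the distance from the TCP to the grasp point, in m); z points along the fingers, y is the direction in which the jaws open and shut (so a half turn about z gives the same grasp; the last joint's range is limited). The gripper opens to 85 mm and grips with 20 to 120 N. Pads are 22 mm wide; open, the fingers measure 114 mm over their backs; the gripper's body (76 mm by 85 mm) begins 54 mm behind the grasp point. The pads swing forward as they close: fully open they stand 13 mm farther back than shut.
Start: joints at [-1.403, 0.527, 1.433, -0, 1.181, -0.178], TCP at [0.212, -0.588, 0.211] pointing down, gripper open.
Joint ranges: [-3.08, 3.08], [-0.75, 2.2], [0.22, 2.44], [-1.43, 4.57], [0, 2.65], [-2.85, 2.85]. Speed limits (rad/s): [2.79, 2.79, 3.14, 3.14, 3.14, 3.14].

## Interface

Orientations are given as a unit quaternion [x, y, z, w].
In Python, from station import manip, vision gives the robot as it stands.
- The arm moves only by the shell command python3 -m crank 'ROWS' [FORCE]. ROWS is JSON, a list of rows, each an object with "grip": the closure, from 0 (fully open) to 1 (shut); "offset": the shift along the tool's x, y, z in mm, a list of three; "angular": the turn, a rotation vector about the tool's x, y, z in degrees, a list of three. A call has 1 to 10 rows; each row is the pose to reach, as a shift and turn from the pose commanded when the call began, along the tool's axes at that moment; what a row does not reach only later rows make up. A row lasts 1/10 s, in which the tool goes at most 50 mm and 8.59 degrees, less where a joint would pass 70% of its speed; a pose out of reach is approached as far as the arm can. A call with a gripper value outside its range is refused whole. The fingers move at their own pace and stop on an object; FORCE is the grip in N (left out, the last holds). Time passes only in rows, so rows that repeat a pose let the fingers close. It gives the time, the measured TCP pose, the force and the opening at its end, in the units of the state.
- manip.sense(): the state, without advancing time (a new reading comes with each control period).
- vision.snapshot(name): name is "scene" or "top"; returns a dict with "pixels" (384x512x3 uint8, red, green, blue), "intrinsics" (3x3 intrinsics, pixels), "dist" ([k1, k2, p1, p2, k3] as OpenCV has them; the pictures are not rectified), "R" (3x3) and "t" (3): a world point X has camera coordinates R X + t. Camera axes: x right, y down, z forward; pixel columns grow to the right and rows downward; lengths in m; the calibration is good to about 2 mm. A picture is of the moment at which its call begins. There is no depth.
- manip.sign_off(): hands the job in, once; it reports no verdict.
The state is a dict: "t": time; "q": joint angles; "qd": joint speeds; "tau": joint torques, N m; "tcp_pos": TCP position; "tool_rot": TCP orientation; "force": force on the tool from outside, world axes, zero at the start; "ft_torque": the same for the moment, N m; "finger_gap": opening from 0.0 (shut) to 1.0 (fully open).
Only numpy, scipy, OpenCV 4.12 (cv2) and the standard library are available. Lean on these libraries where they do the work, as an engineer would, in place of code of your own. Each camera call takes 0.05 s, during which the arm holds its last target.

## Working session

There is one attempt and no reset: what is moved stays moved. The work goes in short steps, Python scripts to look and compute and a shell command to move; the robot and the scene stay as the last step left them, time stands still between calls to the robot, and variables do not carry over. Pictures are saved under pics/ and viewed, and the job is handed in when it is done.

```bash
ls; mkdir -p pics
python3 - <<'E'
from station import manip, vision
import cv2,numpy as np
print(manip.sense(), manip.grip_depth)
for n in("scene","top"):
    s=vision.snapshot(n); cv2.imwrite(f"pics/{n}0.png",cv2.resize(s["pixels"][:,:,::-1],None,fx=1.5,fy=1.5)); cv2.imwrite(f"pics/raw_{n}0.png",s["pixels"][:,:,::-1])
    print(n,s["intrinsics"],s["dist"],s["R"],s["t"])
E
```

```text
pics
{'t': 0.0, 'q': array([-1.40351652e+00,  5.28494283e-01,  1.43390956e+00, -1.67453266e-05,
        1.18141279e+00, -1.78503368e-01]), 'qd': array([ 0.00048934,  0.00081835,  0.00150513, -0.00067577,  0.00049989,
        0.00150341]), 'tau': array([-1.58661940e-03, -4.42354631e+01, -1.78026634e+01, -3.31073716e-04,
        8.23845738e-03,  5.67820607e-06]), 'tcp_pos': array([ 0.21172417, -0.58722675,  0.2099141 ]), 'tool_rot': array([ 9.85090284e-01,  1.72034578e-01, -1.50202953e-06, -1.11201833e-03]), 'force': array([-0.44043002,  0.41734026,  0.15086104]), 'ft_torque': array([ 0.03014079, -0.00546819,  0.02779741]), 'finger_gap': 1.000631713221171} 0.0187
scene [[364.37947236   0.         262.3939144 ]
 [  0.         364.37947236 187.15250551]
 [  0.           0.           1.        ]] [0.0253805 0.        0.        0.        0.       ] [[ 0.39600109  0.91819656 -0.00991014]
 [ 0.58692808 -0.26140165 -0.76627972]
 [-0.70618593  0.29763106 -0.64243068]] [-0.12980515 -0.30734176  1.43881444]
top [[494.68987641   0.         256.07619214]
 [  0.         494.68987641 188.98288615]
 [  0.           0.           1.        ]] [0.04098974 0.         0.         0.         0.        ] [[-0.01236335 -0.99982387  0.01411972]
 [-0.99473556  0.01086141 -0.101898  ]
 [ 0.10172669 -0.01530519 -0.99469464]] [-0.08783126  0.56845132  1.3977899 ]
```

View pics/scene0.png

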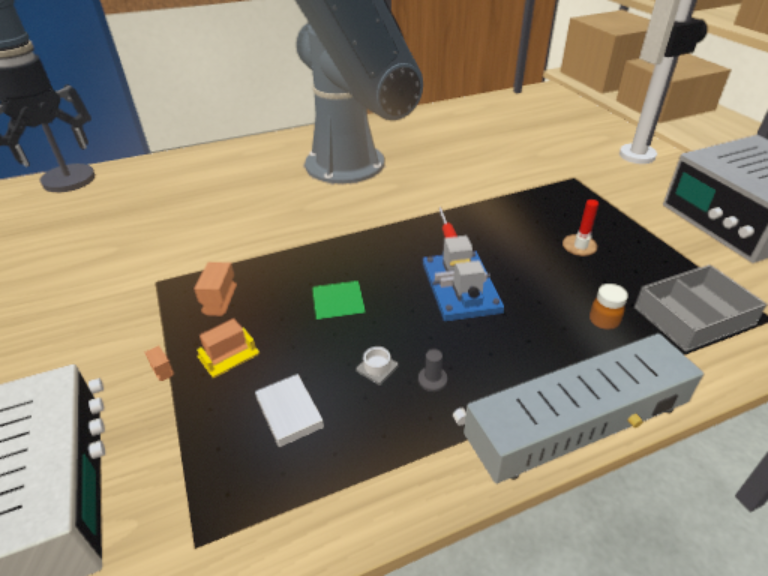

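View pics/top0.png

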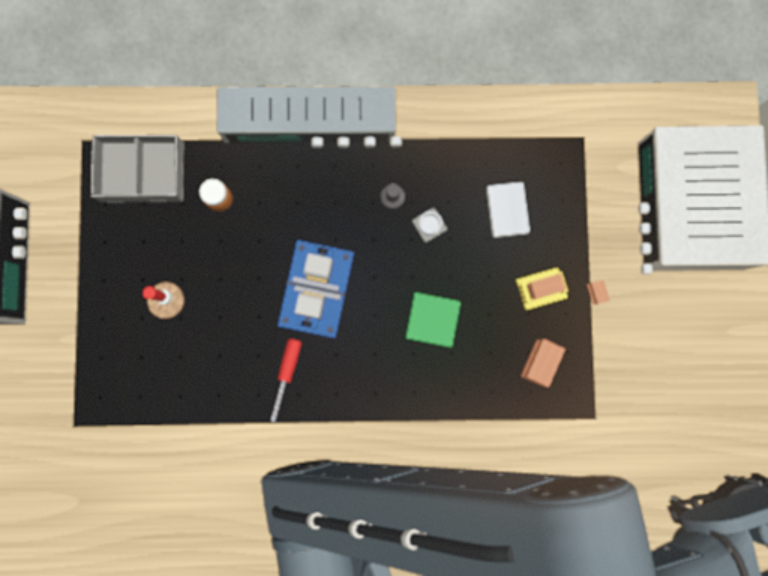

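```bash
cat > h.py <<'E'
import cv2,numpy as np
from station import manip, vision
def snap(n,fn=None):
    s=vision.snapshot(n)
    if fn: cv2.imwrite(fn,s["pixels"][:,:,::-1])
    return s
def ray(s,uv):
    uv=np.asarray(uv,float).reshape(-1,1,2)
    p=cv2.undistortPoints(uv,s["intrinsics"],s["dist"]).reshape(-1,2)
    d=np.c_[p,np.ones(len(p))]@s["R"]
    return -s["R"].T@s["t"],d
def onz(s,uv,z):
    c,d=ray(s,uv); return c+d*((z-c[2])/d[:,2])[:,None]
def proj(s,X):
    X=np.asarray(X,float).reshape(-1,3)
    return cv2.projectPoints(X,cv2.Rodrigues(s["R"])[0],s["t"],s["intrinsics"],s["dist"])[0].reshape(-1,2)
def tri(s1,u1,s2,u2):
    c1,d1=ray(s1,u1);c2,d2=ray(s2,u2);d1=d1[0];d2=d2[0]
    k=np.linalg.lstsq(np.c_[d1,-d2],c2-c1,rcond=None)[0]
    a=c1+k[0]*d1;b=c2+k[1]*d2
    return (a+b)/2,np.linalg.norm(a-b)
def hsv(s): return cv2.cvtColor(s["pixels"],cv2.COLOR_RGB2HSV)
def crop(s,u0,v0,u1,v1,f,fn): cv2.imwrite(fn,cv2.resize(s["pixels"][v0:v1,u0:u1,::-1],None,fx=f,fy=f,interpolation=cv2.INTER_CUBIC))
def blobs(s,lo,hi,amin=15):
    m=cv2.inRange(hsv(s),np.array(lo),np.array(hi))
    n,l,st,c=cv2.connectedComponentsWithStats(m)
    return [(st[i],c[i],(l==i).astype(np.uint8)) for i in range(1,n) if st[i][4]>=amin]
E
python3 - <<'E'
from h import *
S=snap("scene");T=snap("top")
crop(T,335,165,415,265,6,"pics/topc1.png"); crop(S,90,165,180,260,6,"pics/scc1.png")
crop(T,170,150,250,280,5,"pics/topv1.png"); crop(S,270,135,345,215,7,"pics/scv1.png")
for nm,s in(("top",T),("scene",S)):
  for col,lo,hi in(("copper",(3,90,90),(14,210,255)),("yellow",(22,150,120),(34,255,255)),("green",(50,120,80),(75,255,255)),("blue",(100,130,60),(125,255,255)),("red",(0,200,80),(3,255,255)),("cork",(10,50,100),(20,140,255))):
    for st,c,m in blobs(s,lo,hi,30):
      if st[4]<3000:
        r=cv2.minAreaRect(np.argwhere(m)[:,::-1].astype(np.float32)); print(nm,col,st,c.round(1),np.round(r[0],1),np.round(r[1],1),round(r[2],1))
E
```

```text
top copper [139 125  16  15  84] [149.2 134.2] [148.3 134.3] [ 9.2 17. ] 45.0
top copper [352 183  24  16 226] [363.7 190.8] [363.6 190.8] [10.2 22.3] 73.3
top copper [391 187  15  16 175] [398.  194.5] [397.9 194.3] [15.  12.4] 76.0
top copper [347 225  31  34 641] [361.9 241.3] [361.9 241. ] [21.5 30.3] 23.2
top green [271 195  27  35 111] [279.8 210.2] [284.4 211.9] [23.5 31.4] 11.3
top green [295 209  11  22  37] [301.7 220.9] [302.2 220.2] [ 5.9 22.8] 24.2
top blue [192 160  23  27 245] [200.6 171.4] [202.7 174.4] [17.  27.3] 12.5
top blue [216 164  20  31 325] [226.4 177.4] [223.2 178.9] [20.  27.7] 11.3
top blue [185 190  45  35 650] [206.7 210.1] [206.8 207.6] [39.8 28.6] 12.1
top cork [352 183  25  17 268] [364.1 190.6] [363.9 190.8] [11.7 23.6] 74.1
top cork [ 98 188  25  25 356] [111.2 200.8] [110.7 200.1] [22.8 24.6] 26.6
top cork [347 225  30  34 625] [362.  241.2] [362.  240.9] [21.4 30.1] 23.2
top cork [502 361  10  21 137] [507.5 370.3] [508.2 370.3] [20.8  8.3] 77.0
top cork [260 378  21   6  71] [267.4 381.3] [270.  380.5] [20.  5.] 0.0
scene copper [ 67   0  49   9
[... 1100 characters left out ...]
52.5 40.8] 70.0
scene red [386 133  13  23 180] [392.1 143.6] [392.1 143.9] [ 8.  23.5] 14.0
scene red [296 149   8   9  51] [298.9 153.3] [298.7 153.4] [8.5 6.3] 63.4
scene cork [ 67   0 101  10 552] [103.1   2.9] [117.    4.5] [  9. 100.] 90.0
scene cork [405   0  32  10 167] [424.7   2.9] [420.5   4.5] [ 9. 31.] 90.0
scene cork [ 461    0   51   35 1271] [490.4  13.4] [486.  17.] [34. 50.] 90.0
scene cork [ 0 28 21 10 84] [10.1 33.4] [10.2 33.4] [ 4.7 21.5] 71.6
scene cork [209  60  26   6  43] [223.2  63.6] [221.4  63.1] [25.3  3.9] 5.0
scene cork [375 156  23  15 178] [385.4 163.8] [385.9 163.3] [22.8 12.5] 15.3
scene cork [133 212  28  19 263] [147.  221.1] [147. 221.] [ 9.8 26.8] 63.4
```

View crops.

View pics/topc1.png

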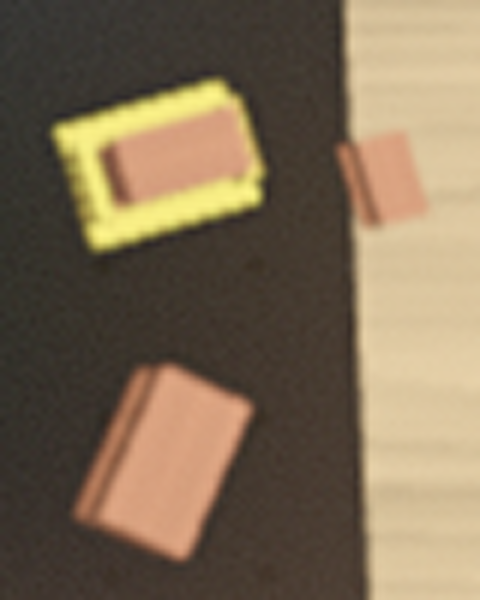

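View pics/scc1.png

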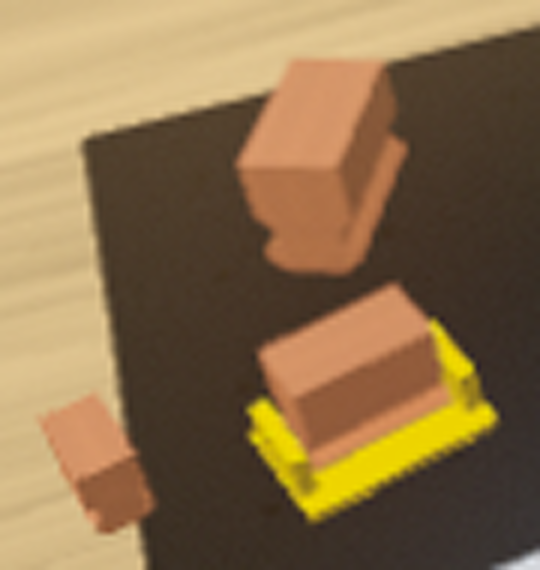

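View pics/topv1.png

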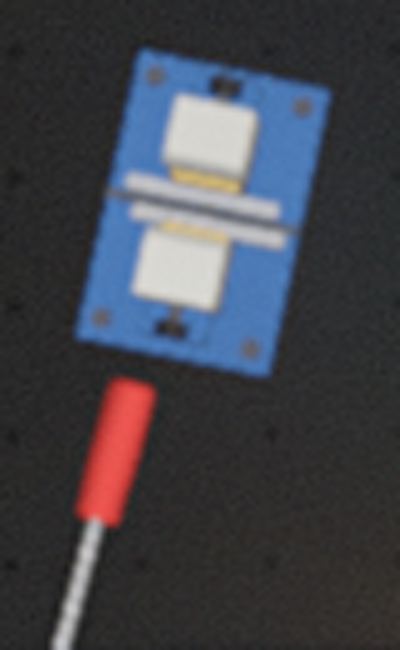

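View pics/scv1.png

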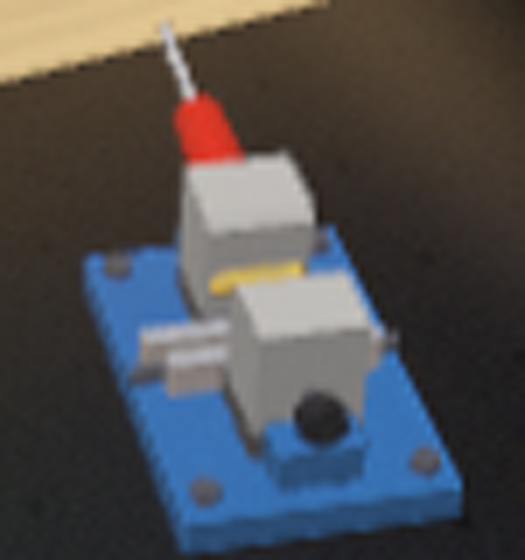

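```bash
cat > m.py <<'E'
from h import *
def rect(s,lo,hi,z,near,amin=30,rad=40):
    m=cv2.inRange(hsv(s),np.array(lo),np.array(hi))
    yy,xx=np.nonzero(m); k=np.hypot(xx-near[0],yy-near[1])<rad
    pts=np.c_[xx[k],yy[k]].astype(float)
    W=onz(s,pts,z)[:,:2]
    r=cv2.minAreaRect((W*1000).astype(np.float32))
    return np.round(r[0],1),np.round(r[1],1),round(r[2],1),k.sum()
E
python3 - <<'E'
from m import *
S=snap("scene");T=snap("top")
print("vise T",rect(T,(100,110,60),(125,255,255),.018,(210,192)))
print("vise S",rect(S,(100,110,60),(125,255,255),.018,(308,190)))
print("mat T",rect(T,(50,90,60),(75,255,255),.003,(288,213)))
print("mat S",rect(S,(50,90,60),(75,255,255),.003,(225,199)))
print("cradle T",rect(T,(22,80,120),(34,255,255),.006,(363,191),rad=25))
print("cradle S",rect(S,(22,100,100),(34,255,255),.006,(152,234),rad=30))
print("block T",rect(T,(3,60,150),(16,210,255),.056,(363.7,190.8),rad=16))
m=hsv(S)[200:260,120:180]; 
print("pad T",rect(T,(10,50,100),(22,160,255),.004,(111,200),rad=22))
# manual corners
c=np.array([(258,350),(395,285),(438,333),(302,395)])/6+[90,165]-.4
P=onz(S,c,.056);print("S topface",P.round(4),P.mean(0))
c=np.array([(118,148),(236,108),(250,168),(130,203)])/6+[335,165]-.4
P=onz(T,c,.056);print("T topface",P.round(4),P.mean(0))
c=np.array([(140,48),(330,90),(270,376),(78,338)])/5+[170,150]-.4
P=onz(T,c,.018);print("T vise",P.round(4),P.mean(0))
c=np.array([(85,255),(462,490),(182,525)])/7+[270,135]-.4
P=onz(S,c,.018);print("S vise",P.round(4),(P[0]+P[1])/2)
crop(T,85,175,145,225,8,"pics/topt.png");crop(S,360,120,425,180,8,"pics/sct.png")
E
```

```text
vise T (array([561.2,  38.6]), array([118.1, 175.9]), 77.4, np.int64(1393))
vise S (array([569.3,  34.5]), array([117.4, 187.9]), 77.0, np.int64(977))
mat T (array([ 499.5, -188.7]), array([97. , 96.6]), 78.0, np.int64(1089))
mat S (array([ 499.8, -189.8]), array([92.4, 95.8]), 78.2, np.int64(743))
cradle T (array([ 558.2, -404.8]), array([66. , 93.3]), 15.3, np.int64(415))
cradle S (array([ 554.1, -401.9]), array([78.1, 92.3]), 13.8, np.int64(414))
block T (array([ 556.9, -399.3]), array([30.3, 65.8]), 14.9, np.int64(230))
pad T (array([542.2, 328.4]), array([66.6, 71.1]), 64.6, np.int64(356))
S topface [[ 0.5496 -0.4371  0.056 ]
 [ 0.534  -0.3795  0.056 ]
 [ 0.5695 -0.3688  0.056 ]
 [ 0.5821 -0.4248  0.056 ]] [ 0.55879292 -0.40253589  0.056     ]
T topface [[ 0.5608 -0.3724  0.056 ]
 [ 0.5793 -0.4288  0.056 ]
 [ 0.5507 -0.4344  0.056 ]
 [ 0.5347 -0.3772  0.056 ]] [ 0.55637564 -0.40323272  0.056     ]
T vise [[ 6.579e-01  7.510e-02  1.800e-02]
 [ 6.320e-01 -3.560e-02  1.800e-02]
 [ 4.658e-01  3.000e-04  1.800e-02]
 [ 4.890e-01  1.108e-01  1.800e-02]] [0.56116623 0.03764317 0.018     ]
S vise [[ 0.4661  0.0041  0.018 ]
 [ 0.6594  0.0721  0.018 ]
 [ 0.6332 -0.0353  0.018 ]] [0.56272991 0.03808756 0.018     ]
```

Run:
```python
import cv2,numpy as np
a=cv2.imread("pics/topt.png");b=cv2.imread("pics/sct.png")
b=cv2.resize(b,(a.shape[0]*b.shape[1]//b.shape[0],a.shape[0]))
print(a.shape,b.shape)
cv2.imwrite("pics/tap.png",cv2.resize(np.hstack([a,b]),None,fx=.8,fy=.8))
```

```text
(400, 480, 3) (400, 433, 3)
```

View pics/tap.png

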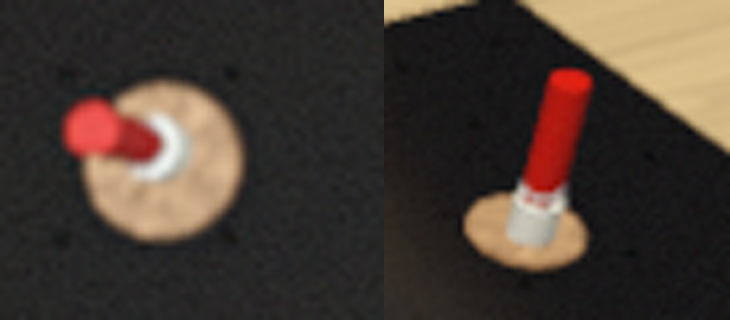

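The cradle block (top view px 363,191) measures about 60 × 30 mm and stands in the yellow cradle, so it is the one meant. The larger block (362,241) and the smaller one (398,194) are look-alikes; the enlarged crop confirms this.

```bash
cat > go.py <<'E'
import sys
from h import *
from scipy.spatial.transform import Rotation as Ro
# usage: go.py x y z yawx(deg)  -> offset mm in tool axes, turn deg (tool axes), for a tool pointing straight down
x,y,z,w=map(float,sys.argv[1:5])
s=manip.sense();R=Ro.from_quat(s["tool_rot"]);p=s["tcp_pos"]
a=np.radians(w);Rt=Ro.from_matrix(np.array([[np.cos(a),np.sin(a),0],[np.sin(a),-np.cos(a),0],[0,0,-1]]))
print("t",round(s["t"],2),"p",p.round(4),"off",(R.inv().apply(np.array([x,y,z])-p)*1000).round(1),"rot",np.degrees((R.inv()*Rt).as_rotvec()).round(1),"F",s["force"].round(1),"gap",round(s["finger_gap"],3))
E
python3 go.py .557 -.403 .12 105
python3 - <<'E'
from h import *
S=snap("scene");T=snap("top")
print("tapper top",tri(T,(99.5,195.),S,(394.9,135.6)), onz(T,(99.5,195),.105),onz(S,(394.9,135.6),.105))
E
```

```text
t 0.3 p [ 0.2118 -0.5878  0.2106] off [387.4 -56.8  90.6] rot [ -0.   -0.  -85.2] F [-0.3 -0.3 -1.2] gap 1.0
tapper top (array([0.54865376, 0.33165348, 0.10493249]), np.float64(0.00237683158649142)) [[0.54794601 0.33061022 0.105     ]] [[0.54899785 0.3329114  0.105     ]]
```

```bash
python3 -m crank '[{"grip":0,"offset":[387,-57,91],"angular":[0,0,-85.2]},{"grip":0,"offset":[387,-57,91],"angular":[0,0,-85.2]},{"grip":0,"offset":[387,-57,91],"angular":[0,0,-85.2]},{"grip":0,"offset":[387,-57,91],"angular":[0,0,-85.2]},{"grip":0,"offset":[387,-57,91],"angular":[0,0,-85.2]},{"grip":0,"offset":[387,-57,91],"angular":[0,0,-85.2]},{"grip":0,"offset":[387,-57,91],"angular":[0,0,-85.2]},{"grip":0,"offset":[387,-57,91],"angular":[0,0,-85.2]},{"grip":0,"offset":[387,-57,91],"angular":[0,0,-85.2]},{"grip":0,"offset":[387,-57,91],"angular":[0,0,-85.2]}]' 40; python3 go.py .557 -.403 .022 105
```

```text
t: 1.4
tcp_pos: [0.5583, -0.4011, 0.1189]
tool_rot: [0.605, 0.796, 0.0, -0.001]
force: [-0.9, 0.9, 0.9]
finger_gap: 1.002
t 1.4 p [ 0.5583 -0.4011  0.1189] off [-1.6 -1.7 96.9] rot [-0.  -0.1  0.6] F [-0.9  0.9  0.9] gap 1.002
```

```bash
python3 -m crank '[{"grip":0,"offset":[-1,-1,40],"angular":[0,0,0]},{"grip":0,"offset":[-1,-1,70],"angular":[0,0,0]},{"grip":0,"offset":[-1,-1,90],"angular":[0,0,0]},{"grip":0,"offset":[-1,-1,96],"angular":[0,0,0]},{"grip":0,"offset":[-1,-1,96],"angular":[0,0,0]},{"grip":0,"offset":[-1,-1,96],"angular":[0,0,0]}]'; python3 go.py .557 -.403 .022 105
python3 - <<'E'
from h import *
S=snap("scene");crop(S,90,150,220,260,6,"pics/g1.png")
E
```

```text
t: 2.0
tcp_pos: [0.5567, -0.4052, 0.0251]
tool_rot: [0.609, 0.793, -0.0, 0.001]
force: [0.3, -0.1, -0.5]
finger_gap: 0.999
t 2.0 p [ 0.5567 -0.4052  0.0251] off [2.  0.9 3.1] rot [0.1 0.1 0. ] F [ 0.3 -0.1 -0.5] gap 0.999
```

View pics/g1.png

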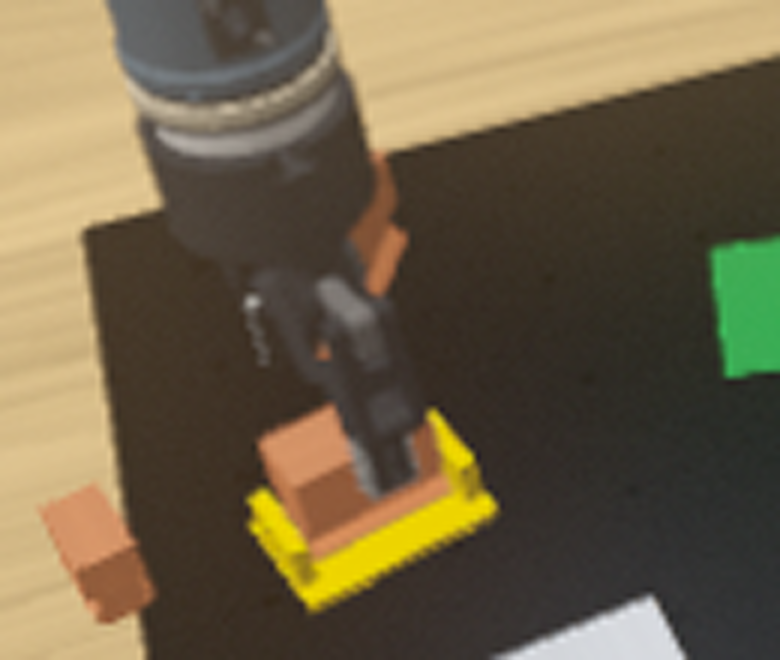

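```bash
python3 -m crank '[{"grip":0,"offset":[1.5,1,2],"angular":[0,0,0]},{"grip":1,"offset":[1.5,1,2],"angular":[0,0,0]},{"grip":1,"offset":[1.5,1,2],"angular":[0,0,0]},{"grip":1,"offset":[1.5,1,2],"angular":[0,0,0]},{"grip":1,"offset":[1.5,1,2],"angular":[0,0,0]},{"grip":1,"offset":[1.5,1,2],"angular":[0,0,0]},{"grip":1,"offset":[1.5,1,2],"angular":[0,0,0]},{"grip":1,"offset":[1.5,1,2],"angular":[0,0,0]},{"grip":1,"offset":[1.5,1,2],"angular":[0,0,0]}]' 60; python3 go.py .557 -.403 .1 105
```

```text
t: 2.95
tcp_pos: [0.557, -0.4029, 0.0225]
tool_rot: [0.609, 0.793, 0.0, 0.001]
force: [1.3, 1.5, 4.4]
finger_gap: 0.377
t 2.95 p [ 0.557  -0.4029  0.0225] off [ -0.1   0.  -77.5] rot [0.1 0.1 0. ] F [1.3 1.5 4.4] gap 0.377
```

```bash
python3 -m crank '[{"grip":1,"offset":[0,0,-15],"angular":[0,0,0]},{"grip":1,"offset":[0,0,-40],"angular":[0,0,0]},{"grip":1,"offset":[0,0,-70],"angular":[0,0,0]},{"grip":1,"offset":[0,0,-77],"angular":[0,0,0]},{"grip":1,"offset":[0,0,-77],"angular":[0,0,0]}]'; python3 go.py .499 -.189 .1 77.4
```

```text
t: 3.45
tcp_pos: [0.5567, -0.4032, 0.1]
tool_rot: [0.609, 0.793, -0.0, 0.001]
force: [0.1, -0.5, -4.2]
finger_gap: 0.383
t 3.45 p [ 0.5567 -0.4032  0.1   ] off [ 2.218e+02 -2.000e-01 -4.000e-01] rot [ 0.1  0.1 27.6] F [ 0.1 -0.5 -4.2] gap 0.383
```

```bash
python3 -m crank '[{"grip":1,"offset":[40,0,0],"angular":[0,0,6]},{"grip":1,"offset":[80,0,0],"angular":[0,0,12]},{"grip":1,"offset":[125,0,0],"angular":[0,0,18]},{"grip":1,"offset":[170,0,0],"angular":[0,0,23]},{"grip":1,"offset":[205,0,0],"angular":[0,0,27.6]},{"grip":1,"offset":[222,0,0],"angular":[0,0,27.6]},{"grip":1,"offset":[222,0,20],"angular":[0,0,27.6]},{"grip":1,"offset":[222,0,50],"angular":[0,0,27.6]},{"grip":1,"offset":[222,0,65],"angular":[0,0,27.6]},{"grip":1,"offset":[222,0,70],"angular":[0,0,27.6]}]'; python3 go.py .499 -.189 .02 77.4
python3 - <<'E'
from h import *
S=snap("scene");crop(S,170,110,270,220,5,"pics/g2.png")
E
```

```text
t: 4.45
tcp_pos: [0.4977, -0.188, 0.0264]
tool_rot: [0.78, 0.626, -0.001, -0.002]
force: [-0.3, 0.2, -3.5]
finger_gap: 0.382
t 4.45 p [ 0.4977 -0.188   0.0264] off [-0.7  1.5  6.4] rot [-0.2 -0.1  0.1] F [-0.3  0.2 -3.5] gap 0.382
```

View pics/g2.png

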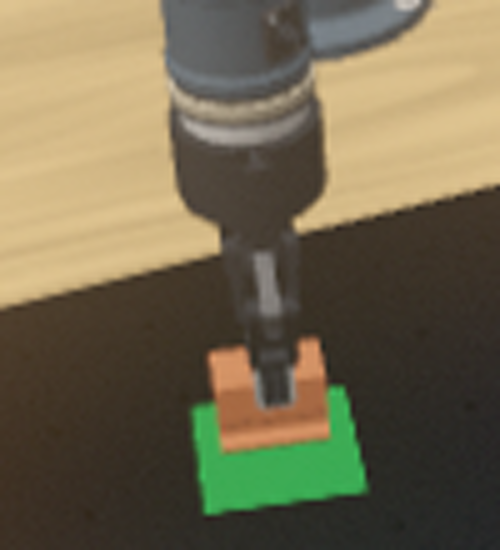

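```bash
python3 -m crank '[{"grip":1,"offset":[-0.5,1.5,3],"angular":[0,0,0]},{"grip":1,"offset":[-0.5,1.5,5.5],"angular":[0,0,0]},{"grip":1,"offset":[-0.5,1.5,7],"angular":[0,0,0]},{"grip":1,"offset":[-0.5,1.5,7],"angular":[0,0,0]}]'; python3 go.py .499 -.189 .02 77.4
```

```text
t: 4.9
tcp_pos: [0.5006, -0.1893, 0.0223]
tool_rot: [0.78, 0.625, 0.0, 0.0]
force: [0.1, 0.1, -2.9]
finger_gap: 0.378
t 4.9 p [ 0.5006 -0.1893  0.0223] off [-0.1 -1.6  2.3] rot [0. 0. 0.] F [ 0.1  0.1 -2.9] gap 0.378
```

```bash
python3 -m crank '[{"grip":1,"offset":[0,0,1.5],"angular":[0,0,0]},{"grip":1,"offset":[0,0,2.5],"angular":[0,0,0]},{"grip":1,"offset":[0,0,2.5],"angular":[0,0,0]},{"grip":1,"offset":[0,0,2.5],"angular":[0,0,0]}]'; python3 go.py .499 -.189 .02 77.4
```

```text
t: 5.3
tcp_pos: [0.5005, -0.1891, 0.0196]
tool_rot: [0.78, 0.625, 0.0, 0.0]
force: [0.3, -0.1, -1.9]
finger_gap: 0.379
t 5.3 p [ 0.5005 -0.1891  0.0196] off [-0.2 -1.5 -0.4] rot [0. 0. 0.] F [ 0.3 -0.1 -1.9] gap 0.379
```

Almost in contact; 1 mm more, then open.

```bash
python3 -m crank '[{"grip":1,"offset":[0,0,0.7],"angular":[0,0,0]},{"grip":1,"offset":[0,0,1],"angular":[0,0,0]},{"grip":0.4,"offset":[0,0,1],"angular":[0,0,0]},{"grip":0,"offset":[0,0,1],"angular":[0,0,0]},{"grip":0,"offset":[0,0,1],"angular":[0,0,0]},{"grip":0,"offset":[0,0,1],"angular":[0,0,0]},{"grip":0,"offset":[0,0,1],"angular":[0,0,0]},{"grip":0,"offset":[0,0,1],"angular":[0,0,0]}]'; python3 go.py .5005 -.1891 .1 -12.6
```

```text
t: 6.1
tcp_pos: [0.5003, -0.1891, 0.0183]
tool_rot: [0.78, 0.625, -0.0, -0.0]
force: [1.0, 0.6, -0.5]
finger_gap: 0.996
t 6.1 p [ 0.5003 -0.1891  0.0183] off [  0.    0.2 -81.7] rot [-0.  0. 90.] F [ 1.   0.6 -0.5] gap 0.996
```

```bash
python3 -m crank '[{"grip":0,"offset":[0,0,-25],"angular":[0,0,0]},{"grip":0,"offset":[0,0,-60],"angular":[0,0,0]},{"grip":0,"offset":[0,0,-80],"angular":[0,0,8]},{"grip":0,"offset":[0,0,-80],"angular":[0,0,90]},{"grip":0,"offset":[0,0,-80],"angular":[0,0,90]},{"grip":0,"offset":[0,0,-80],"angular":[0,0,90]},{"grip":0,"offset":[0,0,-80],"angular":[0,0,90]},{"grip":0,"offset":[0,0,-80],"angular":[0,0,90]},{"grip":0,"offset":[0,0,-80],"angular":[0,0,90]},{"grip":0,"offset":[0,0,-80],"angular":[0,0,90]}]'; python3 go.py .5005 -.1891 .1 -12.6;  python3 - <<'E'
from h import *
S=snap("scene");T=snap("top");crop(S,180,110,260,220,5,"pics/g3.png");crop(T,250,170,340,250,5,"pics/g3t.png")
E
```

```text
t: 7.1
tcp_pos: [0.5002, -0.189, 0.0983]
tool_rot: [0.997, 0.078, -0.0, -0.0]
force: [0.2, 0.4, 0.1]
finger_gap: 0.997
t 7.1 p [ 0.5002 -0.189   0.0983] off [ 0.3  0.1 -1.7] rot [-0.   0.  21.5] F [0.2 0.4 0.1] gap 0.997
```

View pics/g3.png

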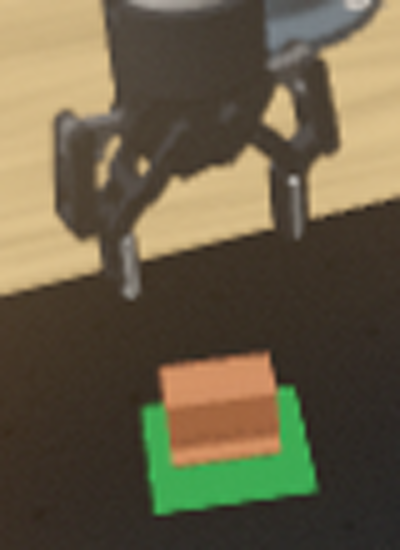

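View pics/g3t.png

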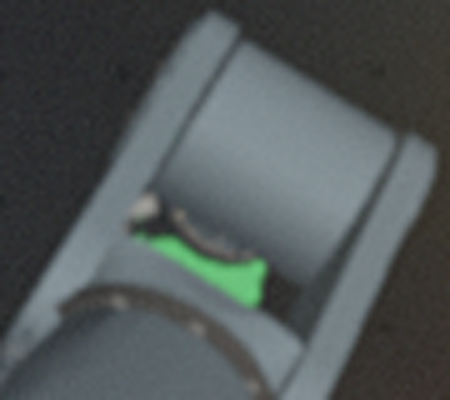

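```bash
python3 - <<'E'
from h import *
S=vision.snapshot("scene")
c=np.array([(160,368),(268,352),(278,396),(167,408)])/5+[180,110]-.4
P=onz(S,c,.053);print(P.round(4),P.mean(0)); d=P[1]-P[0]+P[2]-P[3];print(np.degrees(np.arctan2(d[1],d[0])))
E
python3 go.py .500 -.189 .05 -12.6
```

```text
[[ 0.478  -0.2164  0.053 ]
 [ 0.4889 -0.1573  0.053 ]
 [ 0.5268 -0.1652  0.053 ]
 [ 0.512  -0.223   0.053 ]] [ 0.50142911 -0.19046494  0.053     ]
77.54296599766792
t 7.25 p [ 0.5003 -0.189   0.0984] off [-0.3 -0.1 48.4] rot [-0.  0. 22.] F [-0.7  0.8 -0.7] gap 1.004
```

```bash
python3 -m crank '[{"grip":0,"offset":[0,0,0],"angular":[0,0,8]},{"grip":0,"offset":[0,0,0],"angular":[0,0,16]},{"grip":0,"offset":[0,0,20],"angular":[0,0,21.8]},{"grip":0,"offset":[0,0,45],"angular":[0,0,21.8]},{"grip":0,"offset":[0,0,65],"angular":[0,0,21.8]},{"grip":0,"offset":[0,0,78],"angular":[0,0,21.8]},{"grip":0,"offset":[0,0,82],"angular":[0,0,21.8]},{"grip":0,"offset":[0,0,82],"angular":[0,0,21.8]},{"grip":0,"offset":[0,0,82],"angular":[0,0,21.8]}]'; python3 go.py .5005 -.189 .015 -12.6
```

```text
t: 8.15
tcp_pos: [0.5009, -0.1894, 0.017]
tool_rot: [0.994, -0.109, 0.001, 0.0]
force: [-0.6, 0.6, -0.9]
finger_gap: 1.0
t 8.15 p [ 0.5009 -0.1894  0.017 ] off [-0.5 -0.3  2. ] rot [ 0.  -0.1  0.1] F [-0.6  0.6 -0.9] gap 1.0
```

```bash
python3 -m crank '[{"grip":0.1,"offset":[0,0,1],"angular":[0,0,0]},{"grip":0.2,"offset":[0,0,1],"angular":[0,0,0]},{"grip":1,"offset":[0,0,1],"angular":[0,0,0]},{"grip":1,"offset":[0,0,1],"angular":[0,0,0]},{"grip":1,"offset":[0,0,1],"angular":[0,0,0]},{"grip":1,"offset":[0,0,1],"angular":[0,0,0]},{"grip":1,"offset":[0,0,1],"angular":[0,0,0]},{"grip":1,"offset":[0,0,1],"angular":[0,0,0]}]' 50; python3 go.py .5005 -.189 .115 -12.6
```

```text
t: 8.95
tcp_pos: [0.5009, -0.1896, 0.0165]
tool_rot: [0.994, -0.109, 0.001, 0.001]
force: [-1.2, -0.6, 5.8]
finger_gap: 0.687
t 8.95 p [ 0.5009 -0.1896  0.0165] off [ -0.4  -0.4 -98.5] rot [ 0.1 -0.1  0.1] F [-1.2 -0.6  5.8] gap 0.687
```

```bash
python3 -m crank '[{"grip":1,"offset":[0,0,-10],"angular":[0,0,0]},{"grip":1,"offset":[0,0,-40],"angular":[0,0,0]},{"grip":1,"offset":[0,0,-80],"angular":[0,0,0]},{"grip":1,"offset":[0,0,-110],"angular":[0,0,0]},{"grip":1,"offset":[0,0,-115],"angular":[0,0,0]},{"grip":1,"offset":[0,0,-115],"angular":[0,0,0]}]'; python3 go.py .5615 .0377 .13 -12.6
python3 - <<'E'
from h import *
S=snap("scene");T=snap("top");crop(S,190,60,290,200,4,"pics/g4.png")
crop(T,185,160,240,225,9,"pics/v4t.png");crop(S,290,150,340,210,9,"pics/v4s.png")
E
```

```text
t: 9.55
tcp_pos: [0.5005, -0.1891, 0.1312]
tool_rot: [0.994, -0.109, 0.001, 0.0]
force: [-1.0, 1.2, -3.3]
finger_gap: 0.691
t 9.55 p [ 0.5005 -0.1891  0.1312] off [  10.3 -234.6    1.1] rot [ 0.  -0.1  0.1] F [-1.   1.2 -3.3] gap 0.691
```

View pics/g4.png

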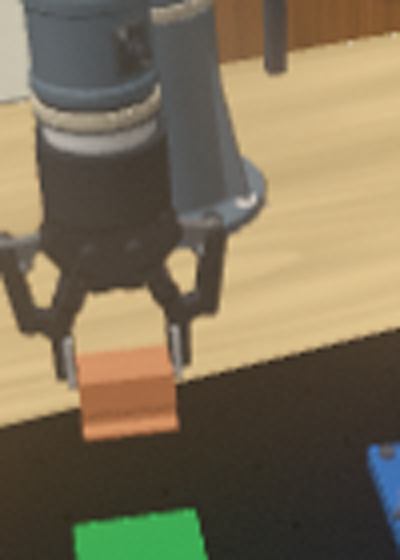

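View pics/v4t.png

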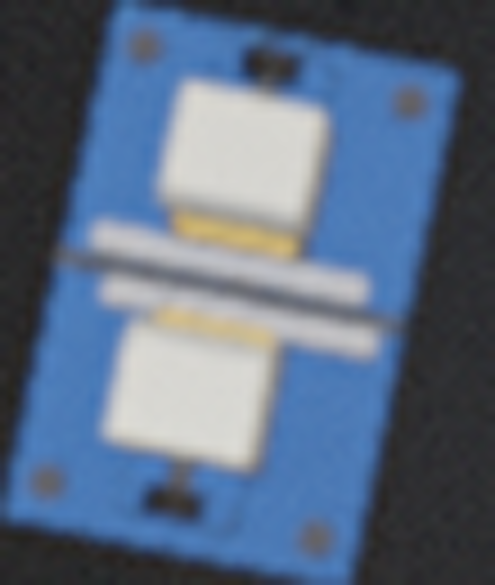

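View pics/v4s.png

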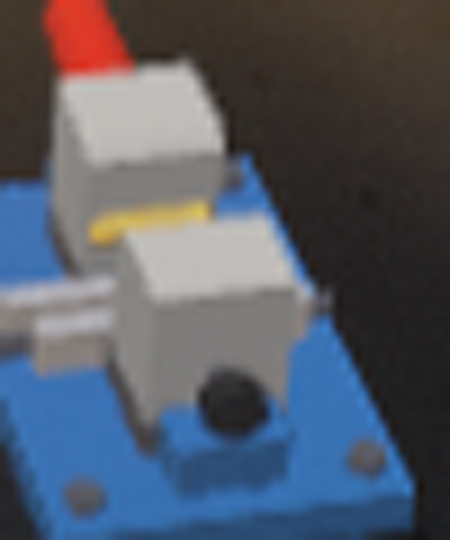

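Run:
```python
from h import *
S=vision.snapshot("scene");T=vision.snapshot("top")
print("camT",-T["R"].T@T["t"],"camS",-S["R"].T@S["t"])
f=lambda s,c,o,k,z:onz(s,np.array(c,float)/k+o-.45,z)
P=f(S,[(118,232),(262,214),(300,290),(155,305),(58,85),(188,62),(222,152),(95,166)],[290,150],9,.08);print(P.round(4),P.mean(0))
Q=f(T,[(178,82),(330,108),(312,235),(160,205),(128,322),(278,345),(258,470),(103,438)],[185,160],9,.08);print(Q.round(4),Q.mean(0))
L=f(T,[(60,252),(400,322)],[185,160],9,.026);d=L[1]-L[0];print(L,np.degrees(np.arctan2(d[1],d[0])))
B=f(T,[(118,3),(463,72),(355,583),(8,520)],[185,160],9,.018);print(B.round(4),B.mean(0))
for i,j in((0,1),(3,2),(0,3),(1,2)):
  d=B[j]-B[i];print(np.degrees(np.arctan2(d[1],d[0])),np.linalg.norm(d))
```

```text
camT [ 0.42218031 -0.07259653  1.44953833] camS [ 1.24786101 -0.38938887  0.6875424 ]
[[0.5786 0.0108 0.08  ]
 [0.5885 0.0545 0.08  ]
 [0.6246 0.0463 0.08  ]
 [0.6134 0.0044 0.08  ]
 [0.5042 0.0292 0.08  ]
 [0.51   0.0728 0.08  ]
 [0.5564 0.0589 0.08  ]
 [0.5468 0.0199 0.08  ]] [0.56531459 0.03710791 0.08      ]
[[0.6208 0.05   0.08  ]
 [0.6122 0.003  0.08  ]
 [0.5726 0.0087 0.08  ]
 [0.5825 0.0556 0.08  ]
 [0.5463 0.0655 0.08  ]
 [0.5387 0.0194 0.08  ]
 [0.5002 0.0257 0.08  ]
 [0.5106 0.0732 0.08  ]] [0.5604788  0.03762397 0.08      ]
[[ 0.57396604  0.09266907  0.026     ]
 [ 0.55020868 -0.01609587  0.026     ]] -102.32150576515374
[[ 0.6559  0.0749  0.018 ]
 [ 0.6321 -0.0368  0.018 ]
 [ 0.4671 -0.0008  0.018 ]
 [ 0.4886  0.1101  0.018 ]] [0.56093729 0.03685335 0.018     ]
-101.99323228543025 0.11414132133827722
-100.98463135914444 0.11298292781269945
168.10997995888897 0.1708682165339163
167.7122499685184 0.16888138870244052
```

```bash
python3 go.py .562 .0375 .105 -12.1; python3 -m crank '[{"grip":1,"offset":[2,-40,0],"angular":[0,0,0]},{"grip":1,"offset":[4,-85,0],"angular":[0,0,0]},{"grip":1,"offset":[6,-130,0],"angular":[0,0,0]},{"grip":1,"offset":[8,-175,0],"angular":[0,0,0]},{"grip":1,"offset":[10,-210,0],"angular":[0,0,-0.3]},{"grip":1,"offset":[10.8,-230,0],"angular":[0,0,-0.3]},{"grip":1,"offset":[10.8,-234.5,0],"angular":[0,0,-0.3]},{"grip":1,"offset":[10.8,-234.5,15],"angular":[0,0,-0.3]},{"grip":1,"offset":[10.8,-234.5,26],"angular":[0,0,-0.3]},{"grip":1,"offset":[10.8,-234.5,26],"angular":[0,0,-0.3]}]'; python3 go.py .562 .0375 .105 -12.1;python3 - <<'E'
from h import *
S=snap("scene");crop(S,265,70,355,215,4,"pics/g5.png")
E
```

```text
t 9.75 p [ 0.4991 -0.1883  0.1286] off [  12.5 -234.    23.9] rot [-0.1  0.2 -0.5] F [ 0.7  0.2 -3.2] gap 0.685
t: 10.75
tcp_pos: [0.5596, 0.0369, 0.1019]
tool_rot: [0.994, -0.107, -0.003, 0.0]
force: [-0.6, 0.1, -3.0]
finger_gap: 0.683
t 10.75 p [0.5596 0.0369 0.1019] off [ 2.2 -1.1 -3.1] rot [ 0.   0.3 -0.2] F [-0.6  0.1 -3. ] gap 0.683
```

View pics/g5.png

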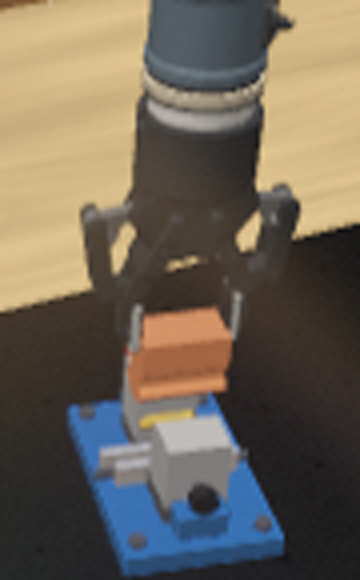

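```bash
python3 -m crank '[{"grip":1,"offset":[1.5,-0.8,0],"angular":[0,0,-0.2]},{"grip":1,"offset":[1.5,-0.8,0],"angular":[0,0,-0.2]},{"grip":1,"offset":[1.5,-0.8,0],"angular":[0,0,-0.2]}]'; for i in 1 2 3; do python3 -m crank '[{"grip":1,"offset":[0,0,0],"angular":[0,0,0]}]'>/dev/null; python3 go.py .562 .0375 .105 -12.1; done;python3 - <<'E'
from h import *
S=snap("scene");crop(S,285,120,345,200,9,"pics/g6.png")
T=snap("top");crop(T,170,150,260,240,6,"pics/g6t.png")
E
```

```text
t: 11.1
tcp_pos: [0.564, 0.0376, 0.105]
tool_rot: [0.994, -0.105, 0.001, 0.0]
force: [-0.3, 0.6, -2.7]
finger_gap: 0.686
t 11.2 p [0.5637 0.0378 0.1048] off [-1.6  0.6 -0.2] rot [-0. -0.  0.] F [ 0.3  0.4 -2.3] gap 0.687
t 11.3 p [0.5636 0.0379 0.1047] off [-1.4  0.7 -0.3] rot [-0.  -0.   0.1] F [ 0.4 -0.2 -2.8] gap 0.689
t 11.4 p [0.5635 0.0379 0.1046] off [-1.4  0.8 -0.4] rot [-0.  -0.   0.1] F [ 0.1  0.5 -2.6] gap 0.687
```

View pics/g6.png

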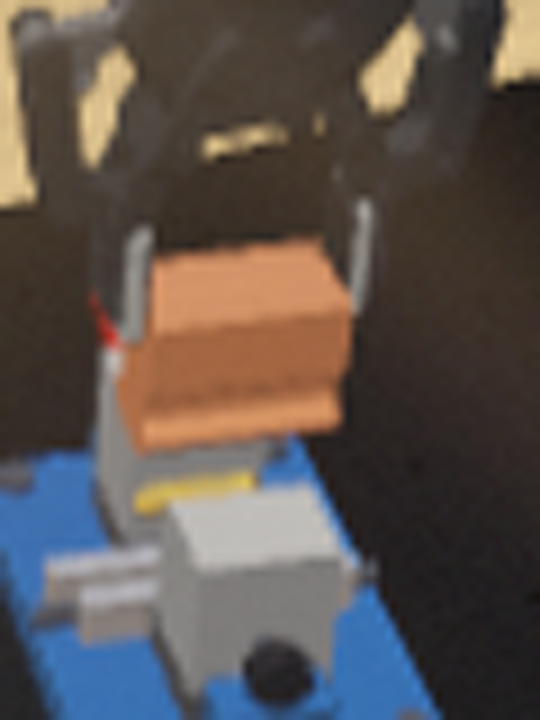

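View pics/g6t.png

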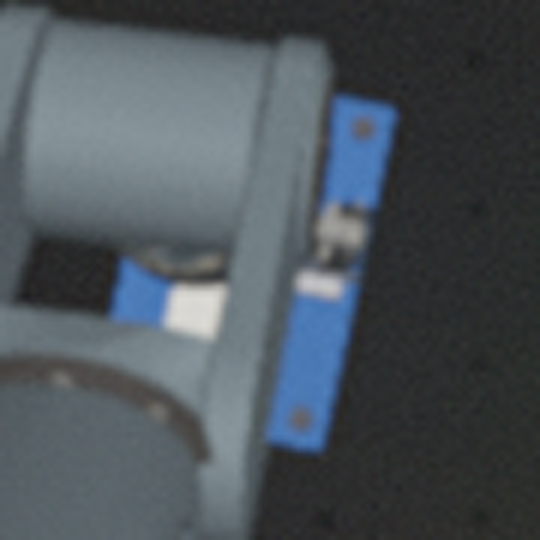

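```bash
python3 -m crank '[{"grip":1,"offset":[-1.5,0.6,0],"angular":[0,0,0]},{"grip":1,"offset":[-1.5,0.6,6],"angular":[0,0,0]},{"grip":1,"offset":[-1.5,0.6,10],"angular":[0,0,0]},{"grip":1,"offset":[-1.5,0.6,12],"angular":[0,0,0]},{"grip":1,"offset":[-1.5,0.6,12],"angular":[0,0,0]},{"grip":1,"offset":[-1.5,0.6,12],"angular":[0,0,0]}]'; python3 go.py .562 .0375 .063 -12.1
python3 - <<'E'
from h import *
S=snap("scene");crop(S,285,120,345,200,9,"pics/g7.png")
c=np.array([(150,256),(322,238),(352,305),(160,333)])/9+[285,120]-.45
P=onz(S,c,.141);print("before-shift",P.round(4),P.mean(0))
E
```

```text
t: 12.1
tcp_pos: [0.5619, 0.0377, 0.0923]
tool_rot: [0.994, -0.105, -0.0, -0.0]
force: [0.3, 0.0, -2.6]
finger_gap: 0.687
t 12.1 p [0.5619 0.0377 0.0923] off [ 0.1  0.1 29.3] rot [-0.   0.   0.1] F [ 0.3  0.  -2.6] gap 0.687
before-shift [[0.5398 0.023  0.141 ]
 [0.5523 0.0743 0.141 ]
 [0.5863 0.0645 0.141 ]
 [0.5759 0.0071 0.141 ]] [0.56357962 0.04221088 0.141     ]
```

View pics/g7.png

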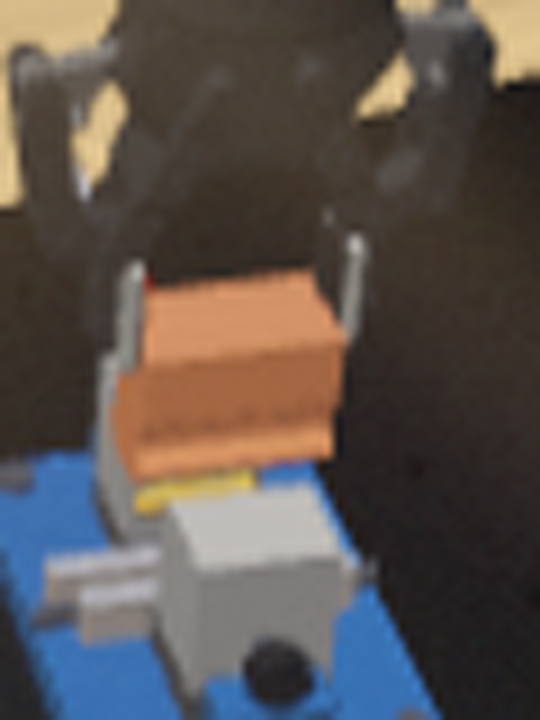

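```bash
python3 -m crank '[{"grip":1,"offset":[0,0,4],"angular":[0,0,0]},{"grip":1,"offset":[0,0,8],"angular":[0,0,0]},{"grip":1,"offset":[0,0,12],"angular":[0,0,0]},{"grip":1,"offset":[0,0,14],"angular":[0,0,0]},{"grip":1,"offset":[0,0,14],"angular":[0,0,0]},{"grip":1,"offset":[0,0,14],"angular":[0,0,0]}]'; python3 go.py .562 .0375 .063 -12.1
```

```text
t: 12.75
tcp_pos: [0.5617, 0.0377, 0.0782]
tool_rot: [0.994, -0.105, -0.0, -0.0]
force: [-1.5, -0.3, -3.3]
finger_gap: 0.692
t 12.75 p [0.5617 0.0377 0.0782] off [ 0.3  0.1 15.2] rot [0.  0.  0.1] F [-1.5 -0.3 -3.3] gap 0.692
```

```bash
python3 -m crank '[{"grip":1,"offset":[-0.3,0,4],"angular":[0,0,0]},{"grip":1,"offset":[-0.3,0,8],"angular":[0,0,0]},{"grip":1,"offset":[-0.3,0,11],"angular":[0,0,0]},{"grip":1,"offset":[-0.3,0,12],"angular":[0,0,0]},{"grip":1,"offset":[-0.3,0,12],"angular":[0,0,0]},{"grip":1,"offset":[-0.3,0,12],"angular":[0,0,0]}]'; python3 go.py .562 .0375 .063 -12.1
```

```text
t: 13.35
tcp_pos: [0.5617, 0.0377, 0.0664]
tool_rot: [0.994, -0.105, 0.0, -0.0]
force: [-0.2, 0.2, -2.1]
finger_gap: 0.685
t 13.35 p [0.5617 0.0377 0.0664] off [0.3 0.1 3.4] rot [-0. -0.  0.] F [-0.2  0.2 -2.1] gap 0.685
```

```bash
python3 -m crank '[{"grip":1,"offset":[0,0,1],"angular":[0,0,0]},{"grip":1,"offset":[0,0,2],"angular":[0,0,0]},{"grip":1,"offset":[0,0,2.5],"angular":[0,0,0]},{"grip":1,"offset":[0,0,2.5],"angular":[0,0,0]}]'; python3 go.py .562 .0375 .063 -12.1
```

```text
t: 13.75
tcp_pos: [0.5616, 0.0377, 0.0639]
tool_rot: [0.994, -0.105, -0.0, -0.0]
force: [-0.5, -0.0, -2.4]
finger_gap: 0.685
t 13.75 p [0.5616 0.0377 0.0639] off [0.5 0.1 0.9] rot [-0.   0.   0.1] F [-0.5 -0.  -2.4] gap 0.685
```

```bash
python3 -m crank '[{"grip":1,"offset":[0,0,0.8],"angular":[0,0,0]},{"grip":1,"offset":[0,0,1.2],"angular":[0,0,0]},{"grip":1,"offset":[0,0,1.2],"angular":[0,0,0]}]'; python3 go.py .562 .0375 .063 -12.1
```

```text
t: 14.05
tcp_pos: [0.561, 0.0378, 0.063]
tool_rot: [0.994, -0.105, -0.001, -0.0]
force: [-2.5, -0.7, 2.6]
finger_gap: 0.687
t 14.05 p [0.561  0.0378 0.063 ] off [ 1.   0.1 -0. ] rot [0.  0.1 0.1] F [-2.5 -0.7  2.6] gap 0.687
```

```bash
python3 -m crank '[{"grip":1,"offset":[-0.8,0,-0.3],"angular":[0,0,0]},{"grip":1,"offset":[-0.8,0,-0.3],"angular":[0,0,0]},{"grip":0.3,"offset":[-0.8,0,-0.3],"angular":[0,0,0]},{"grip":0.1,"offset":[-0.8,0,-0.3],"angular":[0,0,0]},{"grip":0,"offset":[-0.8,0,-0.3],"angular":[0,0,0]},{"grip":0,"offset":[-0.8,0,-0.3],"angular":[0,0,0]},{"grip":0,"offset":[-0.8,0,-0.3],"angular":[0,0,0]}]'; python3 go.py .561 .0377 .15 -12.1;python3 - <<'E'
from h import *
S=snap("scene");crop(S,285,120,345,200,9,"pics/g8.png")
E
```

```text
t: 14.75
tcp_pos: [0.5612, 0.0378, 0.0632]
tool_rot: [0.994, -0.105, 0.0, 0.0]
force: [-0.8, 0.2, -0.6]
finger_gap: 1.005
t 14.75 p [0.5612 0.0378 0.0632] off [ -0.1   0.2 -86.8] rot [-0.  -0.   0.1] F [-0.8  0.2 -0.6] gap 1.005
```

View pics/g8.png

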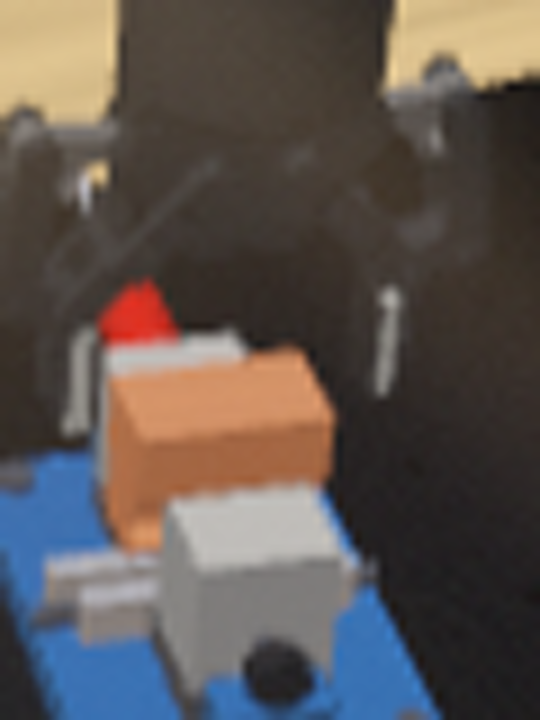

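```bash
python3 -m crank '[{"grip":0,"offset":[0,0,-15],"angular":[0,0,0]},{"grip":0,"offset":[0,0,-50],"angular":[0,0,0]},{"grip":0,"offset":[0,0,-90],"angular":[0,0,0]},{"grip":0,"offset":[0,0,-110],"angular":[0,0,0]},{"grip":0,"offset":[0,0,-112],"angular":[0,0,0]}]'; python3 go.py .548 .331 .175 -12.1;python3 - <<'E'
from h import *
S=vision.snapshot("scene");T=vision.snapshot("top")
for s,c in((T,(111,200)),(S,(392,143))):
  for st,ce,m in blobs(s,(0,150,60),(6,255,255),15):
    if np.hypot(*(ce-c))<30: print(st,ce)
print(onz(T,(99.5,195),.109),onz(S,(394.9,135.6),.109))
# white foot bottoms
E
```

```text
t: 15.3
tcp_pos: [0.5631, 0.0377, 0.1783]
tool_rot: [0.994, -0.105, 0.004, 0.0]
force: [0.4, -0.3, -0.0]
finger_gap: 1.0
t 15.3 p [0.5631 0.0377 0.1783] off [ -76.  -283.7    2.9] rot [-0.  -0.4  0.1] F [ 0.4 -0.3 -0. ] gap 1.0
[ 95 190  15  10  97] [100.97938144 195.15463918]
[386 133  13  23 193] [392.07772021 143.69430052]
[[0.54757186 0.32941068 0.109     ]] [[0.55379656 0.32795176 0.109     ]]
```

Run:
```python
from h import *
S=vision.snapshot("scene");T=vision.snapshot("top")
print(onz(T,(109.6,197.6),.027), onz(S,[(531-384)/5.33+360-.4,(243)/5.33+120-.4],.004))
c=(np.array([(464,228),(588,238),(526,192),(534,270)])-[384,0])/5.33+[360,120]-.4
print("padS",onz(S,c,.004))
print("padT",onz(T,np.array([(83,160),(245,160),(163,80),(165,242)])/6.4+[85,175]-.4,.004))
crop(S,370,125,410,175,14,"pics/t8.png");crop(T,90,183,126,217,14,"pics/t8t.png")
```

```text
[[0.54743947 0.32528177 0.027     ]] [[0.5569332  0.32499122 0.004     ]]
padS [[0.52879671 0.29866804 0.004     ]
 [0.56647683 0.35821944 0.004     ]
 [0.51367388 0.35501081 0.004     ]
 [0.5787653  0.31007433 0.004     ]]
padT [[0.54403254 0.36617172 0.004     ]
 [0.54317771 0.29335999 0.004     ]
 [0.58018321 0.33090807 0.004     ]
 [0.50631011 0.32868263 0.004     ]]
```

View pics/t8.png

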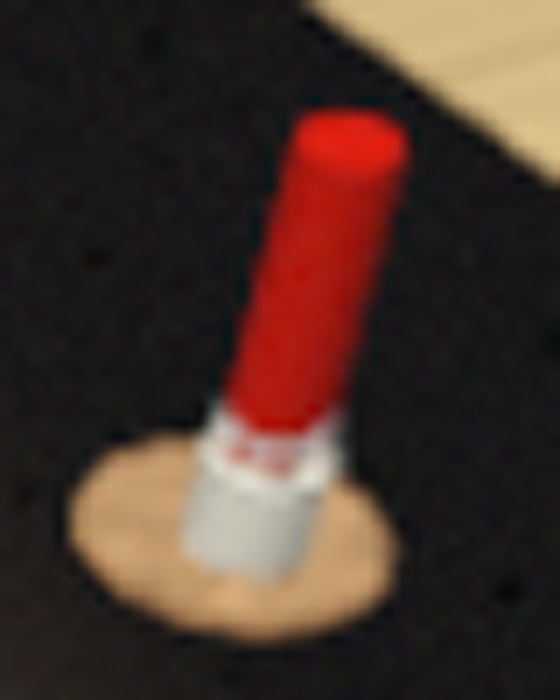

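View pics/t8t.png

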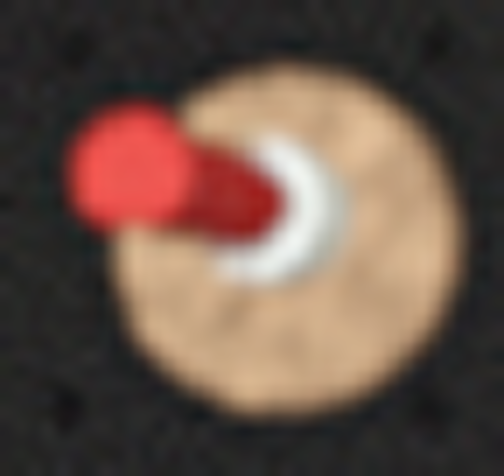

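```bash
python3 - <<'E'
from h import *
S=vision.snapshot("scene");T=vision.snapshot("top")
print(onz(T,(98.97,194.5),.109),onz(S,(394.5,134.9),.109),tri(T,(98.97,194.5),S,(394.5,134.9)),onz(T,(108.3,197.2),.029),"pad",onz(T,(110.1,199.5),.004))
E
python3 go.py .5485 .329 .175 -12.1
```

```text
[[0.54894271 0.33084981 0.109     ]] [[0.55020701 0.32938691 0.109     ]] (array([0.54892195, 0.33099876, 0.10789626]), np.float64(0.00042497391580990077)) [[0.54845398 0.32841878 0.029     ]] pad [[0.54390092 0.33017655 0.004     ]]
t 15.6 p [0.5597 0.038  0.1734] off [ -71.7 -282.3   -1.5] rot [0.  0.2 0. ] F [0.4 0.2 0.6] gap 0.999
```

```bash
python3 -m crank '[{"grip":0,"offset":[-11,-45,0],"angular":[0,0,0]},{"grip":0,"offset":[-22,-92,0],"angular":[0,0,0]},{"grip":0,"offset":[-34,-140,0],"angular":[0,0,0]},{"grip":0,"offset":[-46,-188,0],"angular":[0,0,0]},{"grip":0,"offset":[-58,-235,0],"angular":[0,0,0]},{"grip":0,"offset":[-67,-268,0],"angular":[0,0,0]},{"grip":0,"offset":[-70,-282,0],"angular":[0,0,0]},{"grip":0,"offset":[-70,-282,0],"angular":[0,0,0]},{"grip":0,"offset":[-70,-282,0],"angular":[0,0,0]},{"grip":0,"offset":[-70,-282,0],"angular":[0,0,0]}]'; python3 go.py .549 .330 .06 -12.1
python3 - <<'E'
from h import *
S=snap("scene");crop(S,265,70,425,190,5,"pics/g9.png")
T=snap("top");crop(T,170,150,260,240,6,"pics/g9t.png")
E
```

```text
t: 16.6
tcp_pos: [0.5513, 0.3264, 0.1746]
tool_rot: [0.994, -0.106, -0.0, 0.001]
force: [-0.1, -0.0, -0.5]
finger_gap: 0.996
t 16.6 p [0.5513 0.3264 0.1746] off [ -2.9  -3.2 114.6] rot [ 0.1  0.  -0.1] F [-0.1 -0.  -0.5] gap 0.996
```

View pics/g9.png

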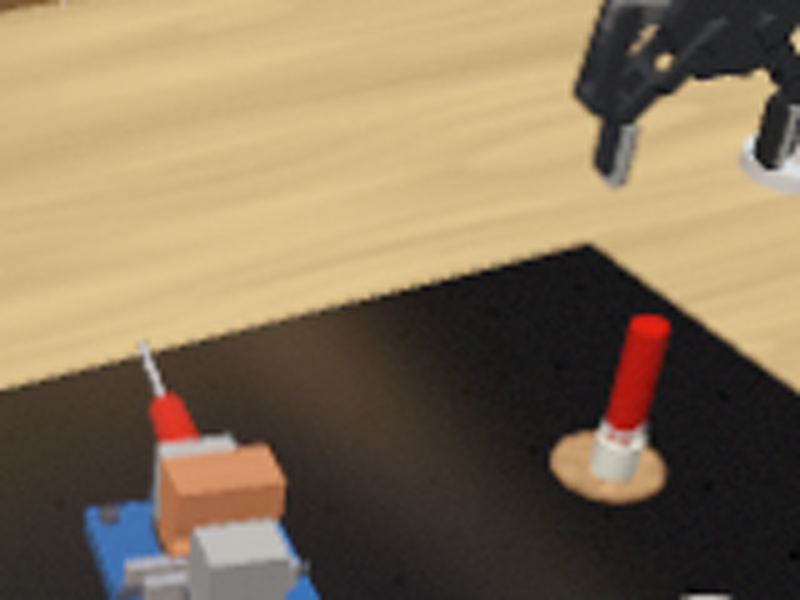

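View pics/g9t.png

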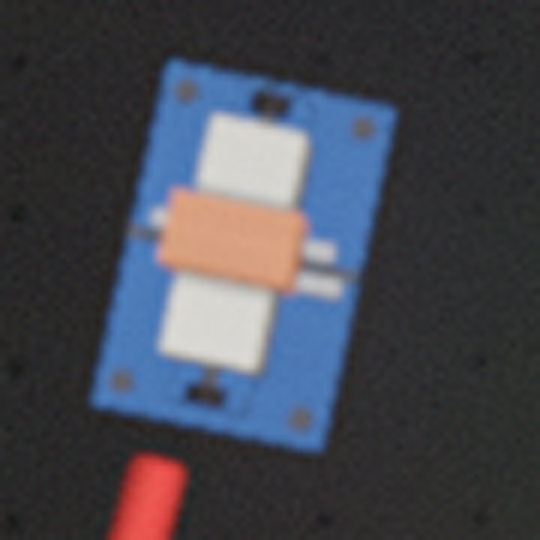

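```bash
python3 - <<'E'
from h import *
T=vision.snapshot("top")
c=np.array([(177,188),(308,213),(293,293),(158,263)])/6+[170,150]-.45
P=onz(T,c,.0996);print(P.round(4),P.mean(0));d=P[0]-P[1]+P[3]-P[2];print(np.degrees(np.arctan2(d[1],d[0])))
j=onz(T,np.array([(210,112),(308,130),(268,372),(158,355)])/6+[170,150]-.45,.08);print(j.round(4),j.mean(0))
E
python3 go.py .549 .330 .06 -12.1
```

```text
[[0.5843 0.0627 0.0996]
 [0.5721 0.003  0.0996]
 [0.5355 0.01   0.0996]
 [0.5499 0.0714 0.0996]] [0.5604664  0.03678819 0.0996    ]
77.63188998289556
[[0.622  0.0494 0.08  ]
 [0.6131 0.0039 0.08  ]
 [0.5008 0.0229 0.08  ]
 [0.5092 0.0735 0.08  ]] [0.56128778 0.03740591 0.08      ]
t 16.75 p [0.5516 0.3267 0.1751] off [ -3.3  -2.7 115.1] rot [ 0.   0.  -0.1] F [-0.   0.  -0.6] gap 1.0
```

```bash
python3 -m crank '[{"grip":0,"offset":[-3,-2.7,0],"angular":[0,0,0]},{"grip":0,"offset":[-3,-2.7,20],"angular":[0,0,0]},{"grip":0,"offset":[-3,-2.7,55],"angular":[0,0,0]},{"grip":0,"offset":[-3,-2.7,90],"angular":[0,0,0]},{"grip":0,"offset":[-3,-2.7,108],"angular":[0,0,0]},{"grip":0,"offset":[-3,-2.7,115],"angular":[0,0,0]},{"grip":0,"offset":[-3,-2.7,115],"angular":[0,0,0]},{"grip":0,"offset":[-3,-2.7,115],"angular":[0,0,0]}]'; python3 go.py .549 .330 .06 -12.1
python3 - <<'E'
from h import *
S=snap("scene");crop(S,340,80,440,180,6,"pics/g10.png")
E
```

```text
t: 17.55
tcp_pos: [0.5498, 0.3319, 0.0612]
tool_rot: [0.994, -0.105, 0.001, -0.001]
force: [0.6, -0.2, 0.6]
finger_gap: 0.999
t 17.55 p [0.5498 0.3319 0.0612] off [-0.4  2.   1.2] rot [-0.1 -0.1  0. ] F [ 0.6 -0.2  0.6] gap 0.999
```

View pics/g10.png

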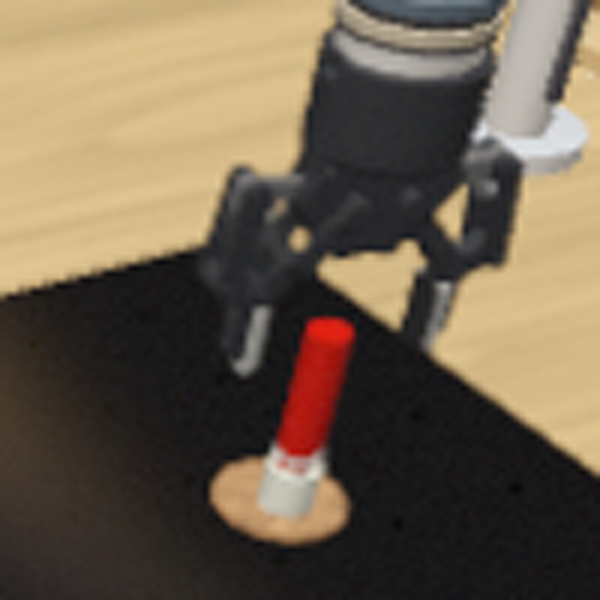

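```bash
python3 -m crank '[{"grip":0.3,"offset":[0,1.2,0.5],"angular":[0,0,0]},{"grip":0.5,"offset":[0,1.2,0.5],"angular":[0,0,0]},{"grip":0.6,"offset":[0,1.2,0.5],"angular":[0,0,0]},{"grip":0.65,"offset":[0,1.2,0.5],"angular":[0,0,0]},{"grip":0.7,"offset":[0,1.2,0.5],"angular":[0,0,0]},{"grip":0.75,"offset":[0,1.2,0.5],"angular":[0,0,0]},{"grip":1,"offset":[0,1.2,0.5],"angular":[0,0,0]},{"grip":1,"offset":[0,1.2,0.5],"angular":[0,0,0]},{"grip":1,"offset":[0,1.2,0.5],"angular":[0,0,0]}]' 100; python3 go.py .549 .330 .06 -12.1
python3 - <<'E'
from h import *
S=snap("scene");crop(S,340,80,440,180,6,"pics/g11.png")
E
```

```text
t: 18.5
tcp_pos: [0.5488, 0.3304, 0.0599]
tool_rot: [0.994, -0.105, 0.0, -0.0]
force: [-0.9, -0.4, 3.5]
finger_gap: 0.225
t 18.5 p [0.5488 0.3304 0.0599] off [ 0.2  0.4 -0.1] rot [-0.  -0.   0.1] F [-0.9 -0.4  3.5] gap 0.225
```

View pics/g11.png

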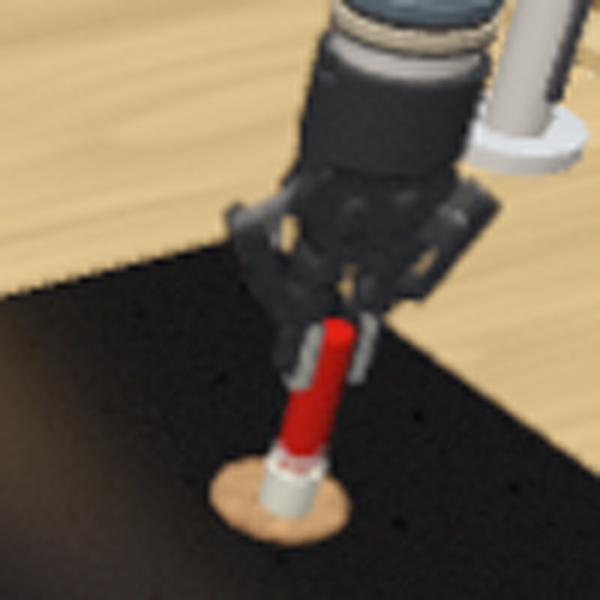

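```bash
python3 -m crank '[{"grip":1,"offset":[0,0,-20],"angular":[0,0,0]},{"grip":1,"offset":[0,0,-60],"angular":[0,0,0]},{"grip":1,"offset":[0,0,-100],"angular":[0,0,0]},{"grip":1,"offset":[0,0,-120],"angular":[0,0,0]},{"grip":1,"offset":[0,0,-125],"angular":[0,0,0]},{"grip":1,"offset":[0,0,-125],"angular":[0,0,0]}]'; python3 go.py .561 .0373 .185 -12.1
```

```text
t: 19.15
tcp_pos: [0.5483, 0.3304, 0.1843]
tool_rot: [0.994, -0.105, -0.0, -0.0]
force: [-0.9, 0.2, -1.6]
finger_gap: 0.225
t 19.15 p [0.5483 0.3304 0.1843] off [ 73.5 284.   -0.7] rot [-0.   0.   0.1] F [-0.9  0.2 -1.6] gap 0.225
```

```bash
python3 -m crank '[{"grip":1,"offset":[11,42,0],"angular":[0,0,0]},{"grip":1,"offset":[22,87,0],"angular":[0,0,0]},{"grip":1,"offset":[34,132,0],"angular":[0,0,0]},{"grip":1,"offset":[46,178,0],"angular":[0,0,0]},{"grip":1,"offset":[58,224,0],"angular":[0,0,0]},{"grip":1,"offset":[68,262,0],"angular":[0,0,0]},{"grip":1,"offset":[73,282,0],"angular":[0,0,0]},{"grip":1,"offset":[73.5,284,0],"angular":[0,0,0]},{"grip":1,"offset":[73.5,284,0],"angular":[0,0,0]},{"grip":1,"offset":[73.5,284,0],"angular":[0,0,0]}]'; python3 -m crank '[{"grip":1,"offset":[0,0,0],"angular":[0,0,0]},{"grip":1,"offset":[0,0,0],"angular":[0,0,0]}]' >/dev/null; python3 go.py .561 .0373 .16 -12.1
python3 - <<'E'
from h import *
S=snap("scene");crop(S,265,70,365,190,6,"pics/g12.png")
E
```

```text
t: 20.15
tcp_pos: [0.5603, 0.0384, 0.1833]
tool_rot: [0.995, -0.105, -0.001, -0.0]
force: [-0.3, 0.6, -0.7]
finger_gap: 0.228
t 20.35 p [0.561  0.0385 0.1843] off [ 0.3  1.1 24.3] rot [-0.   0.   0.2] F [ 0.6 -0.2 -1.1] gap 0.227
```

View pics/g12.png

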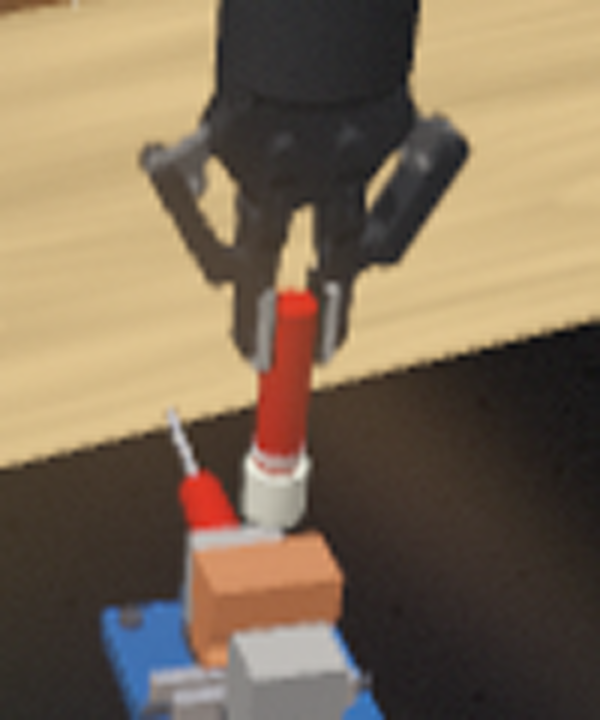

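Run:
```python
from h import *
S=vision.snapshot("scene")
for z in(.1283,.2333): print((proj(S,[.561,.0385,z])-[265,70]+.45)*6)
```

```text
[[271.71148857 510.9737531 ]]
[[290.64772511 301.50070733]]
```

```bash
python3 -m crank '[{"grip":1,"offset":[0,1,6],"angular":[0,0,0]},{"grip":1,"offset":[0,1,14],"angular":[0,0,0]},{"grip":1,"offset":[0,1,20],"angular":[0,0,0]},{"grip":1,"offset":[0,1,23],"angular":[0,0,0]},{"grip":1,"offset":[0,1,25.5],"angular":[0,0,0]},{"grip":1,"offset":[0,1,25.5],"angular":[0,0,0]},{"grip":1,"offset":[0,1,25.5],"angular":[0,0,0]}]'; python3 go.py .561 .0373 .1556 -12.1
python3 - <<'E'
from h import *
S=snap("scene");crop(S,265,90,365,190,6,"pics/g13.png")
E
```

```text
t: 21.15
tcp_pos: [0.5611, 0.0363, 0.1591]
tool_rot: [0.994, -0.105, 0.0, -0.0]
force: [-0.5, 0.2, -1.1]
finger_gap: 0.223
t 21.15 p [0.5611 0.0363 0.1591] off [-0.4 -1.   3.5] rot [-0. -0.  0.] F [-0.5  0.2 -1.1] gap 0.223
```

View pics/g13.png

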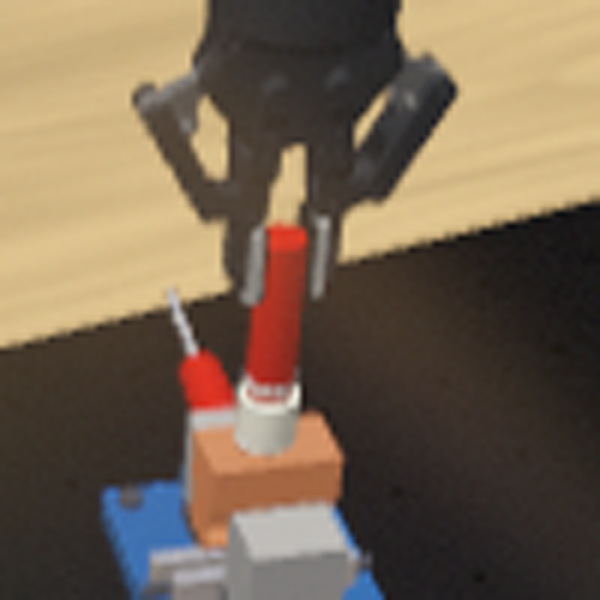

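```bash
python3 -m crank '[{"grip":1,"offset":[0,-0.8,2],"angular":[0,0,0]},{"grip":1,"offset":[0,-0.8,4],"angular":[0,0,0]},{"grip":1,"offset":[0,-0.8,6],"angular":[0,0,0]},{"grip":1,"offset":[0,-0.8,7],"angular":[0,0,0]},{"grip":1,"offset":[0,-0.8,7],"angular":[0,0,0]}]'; python3 go.py .561 .0373 .140 -12.1
```

```text
t: 21.7
tcp_pos: [0.5624, 0.037, 0.1535]
tool_rot: [0.994, -0.105, 0.002, 0.0]
force: [-0.5, -0.1, 6.5]
finger_gap: 0.225
t 21.7 p [0.5624 0.037  0.1535] off [-1.5  0.  13.5] rot [-0.  -0.2  0.1] F [-0.5 -0.1  6.5] gap 0.225
```

```bash
python3 -m crank '[{"grip":1,"offset":[-0.7,0,2],"angular":[0,0,0]},{"grip":1,"offset":[-0.7,0,4],"angular":[0,0,0]},{"grip":1,"offset":[-0.7,0,5],"angular":[0,0,0]},{"grip":1,"offset":[-0.7,0,5],"angular":[0,0,0]}]'; python3 go.py .561 .0373 .140 -12.1
```

```text
t: 22.1
tcp_pos: [0.5603, 0.0373, 0.1469]
tool_rot: [0.994, -0.105, -0.0, 0.0]
force: [0.2, 0.7, -1.6]
finger_gap: 0.222
t 22.1 p [0.5603 0.0373 0.1469] off [ 0.7 -0.2  6.9] rot [0.  0.  0.1] F [ 0.2  0.7 -1.6] gap 0.222
```

```bash
python3 -m crank '[{"grip":1,"offset":[0.5,0,3],"angular":[0,0,0]},{"grip":1,"offset":[0.5,0,6],"angular":[0,0,0]},{"grip":1,"offset":[0.5,0,8],"angular":[0,0,0]},{"grip":1,"offset":[0.5,0,8],"angular":[0,0,0]}]'; python3 go.py .561 .0373 .140 -12.1
```

```text
t: 22.5
tcp_pos: [0.5611, 0.0371, 0.1398]
tool_rot: [0.994, -0.105, 0.0, 0.0]
force: [-1.8, 0.4, 6.7]
finger_gap: 0.227
t 22.5 p [0.5611 0.0371 0.1398] off [-0.2 -0.2 -0.2] rot [ 0.  -0.   0.1] F [-1.8  0.4  6.7] gap 0.227
```

Contact at exactly the home height; press harder to make sure it is bearing, then back off.

```bash
python3 -m crank '[{"grip":1,"offset":[0,0,2],"angular":[0,0,0]},{"grip":1,"offset":[0,0,4],"angular":[0,0,0]},{"grip":1,"offset":[0,0,4],"angular":[0,0,0]},{"grip":1,"offset":[0,0,4],"angular":[0,0,0]}]'; python3 go.py .561 .0373 .140 -12.1; python3 -m crank '[{"grip":1,"offset":[0,0,-15],"angular":[0,0,0]},{"grip":1,"offset":[0,0,-50],"angular":[0,0,0]},{"grip":1,"offset":[0,0,-60],"angular":[0,0,0]},{"grip":1,"offset":[0,0,-60],"angular":[0,0,0]},{"grip":1,"offset":[0,0,-60],"angular":[0,0,0]}]'; python3 go.py .5445 .330 .20 -12.1
python3 - <<'E'
from h import *
S=snap("scene");crop(S,265,70,365,190,6,"pics/g14.png")
E
```

```text
t: 22.9
tcp_pos: [0.5625, 0.0368, 0.1397]
tool_rot: [0.994, -0.105, 0.002, 0.0]
force: [-5.6, 0.5, 27.1]
finger_gap: 0.229
t 22.9 p [0.5625 0.0368 0.1397] off [-1.5 -0.2 -0.3] rot [ 0.  -0.3  0.1] F [-5.6  0.5 27.1] gap 0.229
t: 23.4
tcp_pos: [0.5601, 0.0372, 0.1939]
tool_rot: [0.994, -0.105, -0.001, -0.0]
force: [-1.0, 0.1, -2.1]
finger_gap: 0.231
t 23.4 p [0.5601 0.0372 0.1939] off [ -76.4 -283.1   -6. ] rot [0.  0.1 0.1] F [-1.   0.1 -2.1] gap 0.231
```

View pics/g14.png

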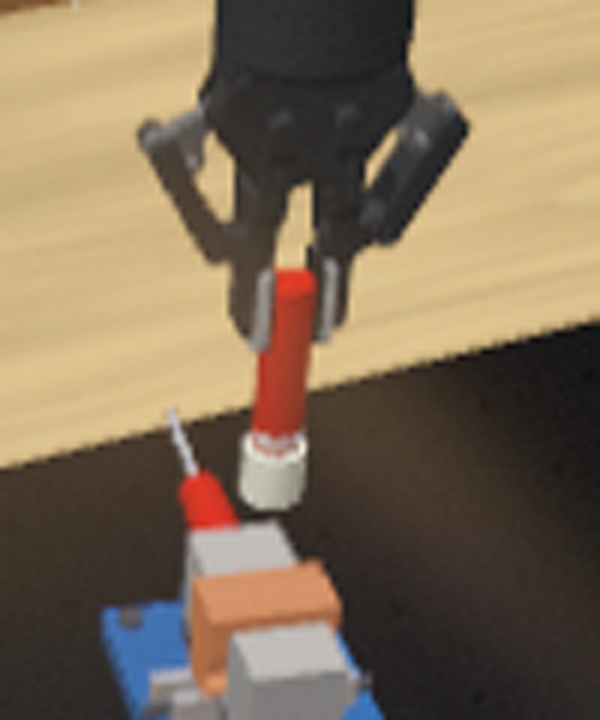

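```bash
python3 -m crank '[{"grip":1,"offset":[-11,-42,0],"angular":[0,0,0]},{"grip":1,"offset":[-23,-87,0],"angular":[0,0,0]},{"grip":1,"offset":[-35,-132,0],"angular":[0,0,0]},{"grip":1,"offset":[-48,-178,0],"angular":[0,0,0]},{"grip":1,"offset":[-60,-224,0],"angular":[0,0,0]},{"grip":1,"offset":[-70,-262,0],"angular":[0,0,0]},{"grip":1,"offset":[-75,-280,0],"angular":[0,0,0]},{"grip":1,"offset":[-75.5,-283,0],"angular":[0,0,0]},{"grip":1,"offset":[-75.5,-283,0],"angular":[0,0,0]},{"grip":1,"offset":[-75.5,-283,0],"angular":[0,0,0]}]'; python3 go.py .5445 .330 .08 -12.1
python3 - <<'E'
from h import *
S=snap("scene");crop(S,280,140,345,215,8,"pics/h1.png")
T=snap("top");crop(T,170,150,260,240,8,"pics/h1t.png")
crop(S,340,60,440,180,6,"pics/h1p.png")
E
```

```text
t: 24.45
tcp_pos: [0.5462, 0.3278, 0.1943]
tool_rot: [0.994, -0.106, -0.001, 0.001]
force: [0.7, -0.0, -1.8]
finger_gap: 0.224
t 24.45 p [0.5462 0.3278 0.1943] off [ -2.   -2.  114.3] rot [ 0.1  0.1 -0. ] F [ 0.7 -0.  -1.8] gap 0.224
```

View pics/h1.png

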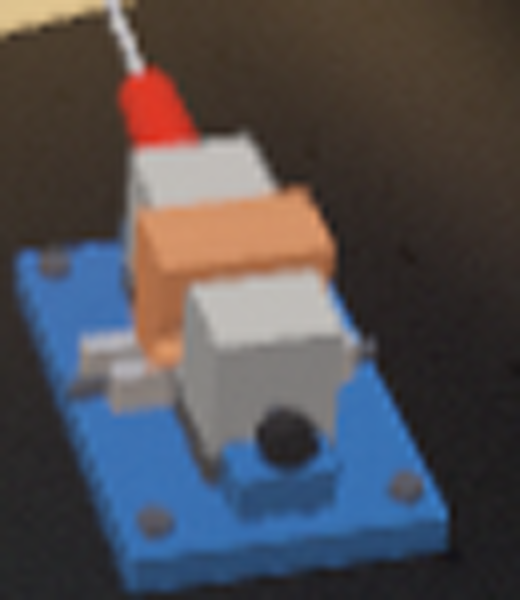

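View pics/h1t.png

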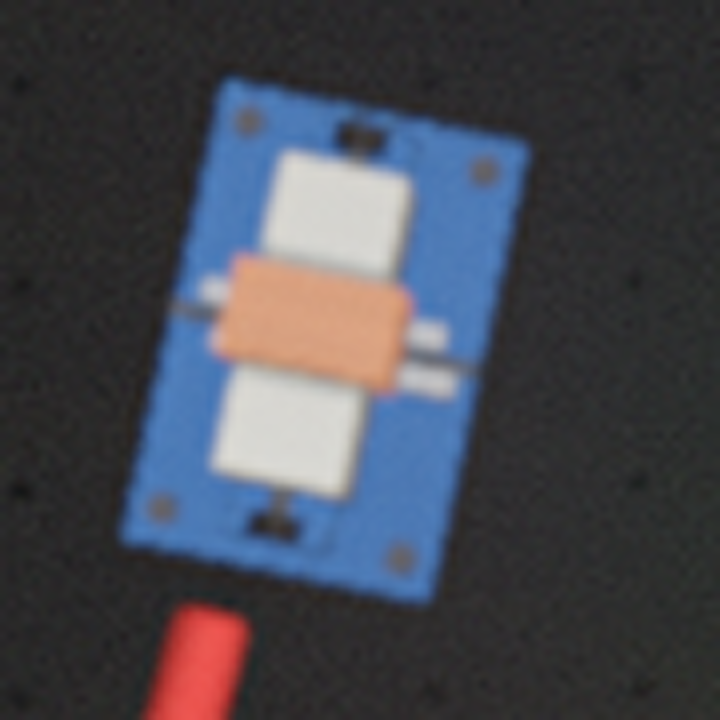

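View pics/h1p.png

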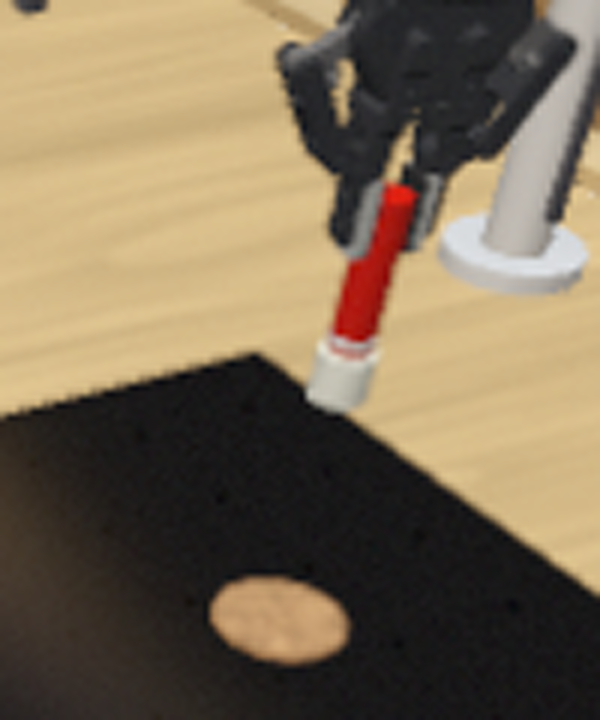

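```bash
python3 - <<'E'
from h import *
S=vision.snapshot("scene");T=vision.snapshot("top")
s=np.array([(137,211),(307,188),(334,246),(160,277)])/8+[280,140]-.45
t=np.array([(393,393),(213,356),(235,255),(411,290)])/8+[170,150]-.45
P=[]
for a,b in zip(s,t):
  p,e=tri(S,a,T,b);P.append(p);print(p.round(4),round(e,4))
print(np.mean(P,0)); print(onz(T,t,.084).mean(0),onz(S,s,.084).mean(0))
for z in (.0335,.0785): pass
E
python3 go.py .5445 .330 .062 -12.1
```

```text
[0.537  0.012  0.0827] 0.0039
[0.55   0.0731 0.0831] 0.0017
[0.5846 0.0646 0.0844] 0.0001
[0.5722 0.0043 0.0814] 0.0007
[0.56095057 0.03848171 0.08291591]
[0.56049385 0.03771123 0.084     ] [0.56243866 0.03850717 0.084     ]
t 24.65 p [0.5466 0.3282 0.1951] off [ -2.4  -1.3 133.1] rot [ 0.   0.  -0.1] F [-0.1  0.4 -0.9] gap 0.22
```

```bash
python3 -m crank '[{"grip":1,"offset":[-2.2,-1.5,15],"angular":[0,0,0]},{"grip":1,"offset":[-2.2,-1.5,45],"angular":[0,0,0]},{"grip":1,"offset":[-2.2,-1.5,80],"angular":[0,0,0]},{"grip":1,"offset":[-2.2,-1.5,108],"angular":[0,0,0]},{"grip":1,"offset":[-2.2,-1.5,122],"angular":[0,0,0]},{"grip":1,"offset":[-2.2,-1.5,128],"angular":[0,0,0]},{"grip":1,"offset":[-2.2,-1.5,130],"angular":[0,0,0]},{"grip":1,"offset":[-2.2,-1.5,130],"angular":[0,0,0]},{"grip":1,"offset":[-2.2,-1.5,130],"angular":[0,0,0]},{"grip":1,"offset":[-2.2,-1.5,130],"angular":[0,0,0]}]'; python3 go.py .5445 .330 .06 -12.1
python3 - <<'E'
from h import *
S=snap("scene");crop(S,340,80,440,180,6,"pics/p1.png")
E
```

```text
t: 25.65
tcp_pos: [0.5451, 0.332, 0.0663]
tool_rot: [0.994, -0.105, 0.001, -0.001]
force: [-1.0, -0.8, -0.4]
finger_gap: 0.229
t 25.65 p [0.5451 0.332  0.0663] off [-0.2  2.1  6.3] rot [-0.1 -0.1  0.1] F [-1.  -0.8 -0.4] gap 0.229
```

View pics/p1.png

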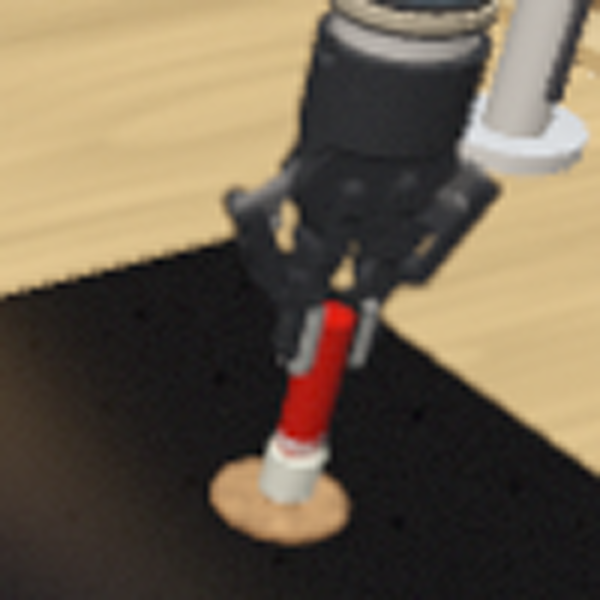

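```bash
python3 -m crank '[{"grip":1,"offset":[0,1,2],"angular":[0,0,0]},{"grip":1,"offset":[0,1,3.5],"angular":[0,0,0]},{"grip":1,"offset":[0,1,4.5],"angular":[0,0,0]},{"grip":1,"offset":[0,1,4.5],"angular":[0,0,0]},{"grip":1,"offset":[0,1,4.5],"angular":[0,0,0]}]'; python3 go.py .5445 .330 .06 -12.1
```

```text
t: 26.2
tcp_pos: [0.5441, 0.3306, 0.0604]
tool_rot: [0.994, -0.105, -0.0, 0.0]
force: [-0.4, 0.6, -1.5]
finger_gap: 0.229
t 26.2 p [0.5441 0.3306 0.0604] off [0.5 0.5 0.4] rot [0.  0.  0.1] F [-0.4  0.6 -1.5] gap 0.229
```

```bash
python3 -m crank '[{"grip":1,"offset":[0,0,0.6],"angular":[0,0,0]},{"grip":1,"offset":[0,0,1.2],"angular":[0,0,0]},{"grip":1,"offset":[0,0,1.2],"angular":[0,0,0]}]'; python3 go.py .5445 .330 .06 -12.1
```

```text
t: 26.5
tcp_pos: [0.5444, 0.3307, 0.0599]
tool_rot: [0.994, -0.105, 0.0, -0.0]
force: [-0.7, -1.2, 3.1]
finger_gap: 0.229
t 26.5 p [0.5444 0.3307 0.0599] off [ 0.2  0.6 -0.1] rot [-0.  -0.   0.1] F [-0.7 -1.2  3.1] gap 0.229
```

Contact at the original height (0.0599), so no slip. Opening gradually.

```bash
python3 -m crank '[{"grip":0.75,"offset":[0,0,0],"angular":[0,0,0]},{"grip":0.7,"offset":[0,0,0],"angular":[0,0,0]},{"grip":0.6,"offset":[0,0,0],"angular":[0,0,0]},{"grip":0.4,"offset":[0,0,0],"angular":[0,0,0]},{"grip":0,"offset":[0,0,0],"angular":[0,0,0]},{"grip":0,"offset":[0,0,0],"angular":[0,0,0]},{"grip":0,"offset":[0,0,0],"angular":[0,0,0]},{"grip":0,"offset":[0,0,0],"angular":[0,0,0]},{"grip":0,"offset":[0,0,0],"angular":[0,0,0]}]'; python3 -m crank '[{"grip":0,"offset":[0,0,-20],"angular":[0,0,0]},{"grip":0,"offset":[0,0,-60],"angular":[0,0,0]},{"grip":0,"offset":[0,0,-100],"angular":[0,0,0]},{"grip":0,"offset":[0,0,-130],"angular":[0,0,0]},{"grip":0,"offset":[0,0,-140],"angular":[0,0,0]},{"grip":0,"offset":[0,0,-140],"angular":[0,0,0]},{"grip":0,"offset":[0,0,-140],"angular":[0,0,0]}]'
python3 - <<'E'
from h import *
S=snap("scene");crop(S,265,90,425,210,5,"pics/p2.png")
T=snap("top");cv2.imwrite("pics/p2t.png",cv2.resize(T["pixels"][:,:,::-1],None,fx=1.5,fy=1.5))
E
```

```text
t: 27.4
tcp_pos: [0.5441, 0.3306, 0.0593]
tool_rot: [0.994, -0.105, -0.0, 0.0]
force: [0.0, -1.3, 0.8]
finger_gap: 1.0
t: 28.1
tcp_pos: [0.5431, 0.3302, 0.1978]
tool_rot: [0.994, -0.105, -0.001, 0.001]
force: [-0.8, 0.2, -0.3]
finger_gap: 0.994
```

View pics/p2.png

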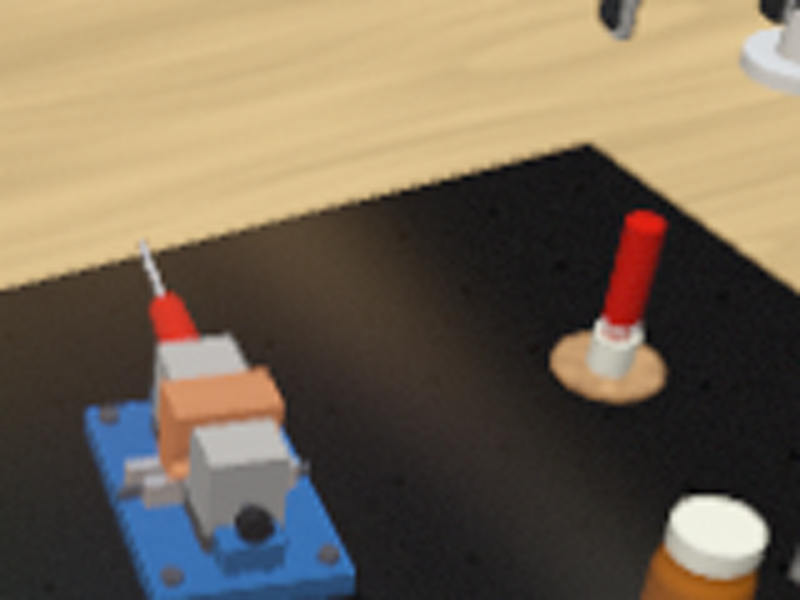

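View pics/p2t.png

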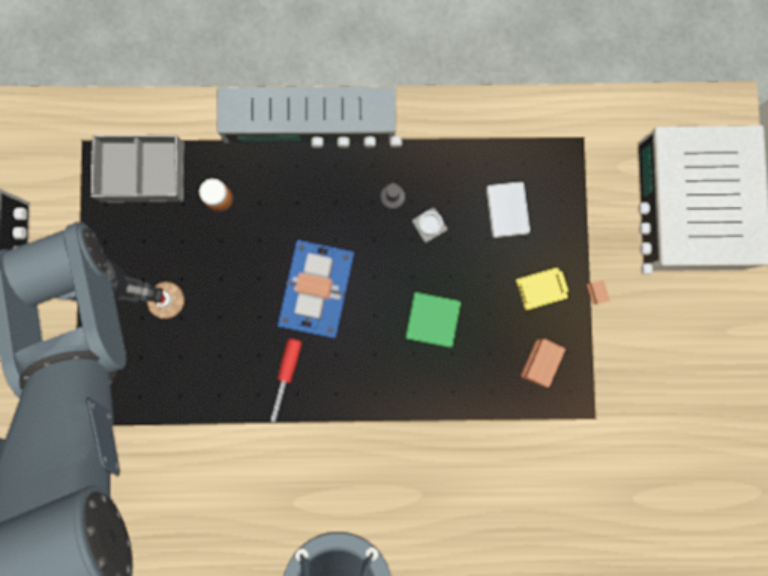

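```bash
python3 - <<'E'
from h import *
T=vision.snapshot("top")
f=lambda c:onz(T,np.array(c,float)/8+[170,150]-.45,.034)
c=np.array([.5612,.0375]);d=np.array([np.cos(np.radians(77.9)),np.sin(np.radians(77.9))])
for nm,p in(("far",f([(202,285),(447,337)])),("near",f([(212,345),(457,385)]))): print(nm,((p[:,:2]-c)@d*1000).round(1))
E
python3 -m crank '[{"grip":0,"offset":[0,0,0],"angular":[0,0,0]},{"grip":0,"offset":[0,0,0],"angular":[0,0,0]},{"grip":0,"offset":[0,0,0],"angular":[0,0,0]}]'
python3 -c "
from station import manip
print(manip.sign_off())"
```

```text
far [ 46.9 -43. ]
near [ 38.9 -50. ]
t: 28.55
tcp_pos: [0.544, 0.3305, 0.1988]
tool_rot: [0.994, -0.105, -0.0, 0.0]
force: [-0.6, -0.4, -0.1]
finger_gap: 1.001
the job is handed in; nothing more can be done
None
```

I handed the job in at about 28.6 s of the 72 s. It reported no verdict, so what follows rests on my own checks. I lifted the copper block from the cradle and let it go upright on the mat. I then retook it by its ends and rested it on the rollers, where it touched down at the expected height. The tapper pushed it home, and I stood the tapper back on its pad.

**Block:**
- **Pressing:** the tapper stopped hard at the home height, with about 27 N on it.
- **Last pictures:** the block's top came out at about 83 mm from the two views, where 84 is home, and its centre within about 1 mm of the vise's. The four corners ranged from 81.4 to 84.4 mm, which is measurement scatter, so I could not confirm the tilt more finely than it looking level.
- **Parallels:** they sit within roughly 6 mm of centre. I did not measure the force on each one.

**Tapper:** it is upright, about 1 mm from the pad's centre. The gripper is open and clear of everything.

**Bystanders:** the other things on the bench look unmoved, by eye in the last top picture.

**Where readings disagreed:** the two cameras differed by about 1 to 2 mm in x over the vise. Force on the block as it landed suggested the vise's centre was about 1 mm nearer the robot than I had taken it. I shifted the block 0.8 mm that way before letting go.

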